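Load the leaf drill jig and the plate rack for drilling

TASK

Set up the drilling of the rover's wheel parts. Lay every axle bolt in a V-groove of its own in the steel drill jig, tip towards the end stop, and push it along the groove until its tip is hard against the stop; only when all the bolts are home, swing the hinged leaf fully shut over them. Take every side plate off the sloping stand and stand it upright on edge in a slot of its own in the wooden rack, and leave the tape, the screwdriver and the oil bottle where they are.

Things in the scene. Friction and masses are not known exactly. Their poses are not given: they have to be found in the camera images.
- jig: Steel leaf drill jig, fixed to the bench. Origin on the bench, z up. Three 90-degree V-grooves, 6.5 mm deep, run along its x at y = -45, 0, +45 mm, from the open end at x = -40 mm to the end stop (face at x = +45 mm, top 40 mm above the bench). Block 140 mm wide, top 30 mm above the bench. Base plate 12 mm thick, x = -45 to +80 mm, y = -75 to +75 mm.
- groove_mid (a point): On the jig at x = 0, y = 0, 33.4 mm above the bench: the height of the axis of a 14 mm shank lying in a groove, which stands 10.4 mm above the block. Axes as the jig's. A bolt that is home has its tip at jig x = +45 mm; its head overhangs the open end, from x = -45 to -54 mm.
- leaf (a joint): Angle of the jig's hinged leaf, rad: 0 = shut (level over the shanks, on its stop), 1.57 = straight up, up to 2.2 = leaning back away from the grooves. Starts at 1.75 to 2.1. Stiff hinge: it stays where left; 2 to 4 N at the free edge moves it. Shut, it covers jig x = -5 to +50 mm, underside 42 mm, top 50 mm above the bench.
- leaf_hinge_axis (a point): Middle of the leaf's hinge axis, which runs along the jig's y axis: at x = +56 mm, y = 0, 46 mm above the bench in the jig's frame.
- leaf_edge (a point): Middle of the leaf's free edge, at half its thickness. The leaf is an aluminium plate 122 mm wide along the jig's y, 8 mm thick, reaching 61 mm from the hinge axis to this edge. A knob 16 mm in diameter, 20 mm high, stands on its upper (when open, its rear) face 50 mm from the hinge axis, at the middle of its width.
- rack: Hardwood block fixed to the bench, 170 mm (x) by 70 mm (y) by 45 mm high, with three slots cut right across it along its y axis, open at the top and at both ends. Origin on the bench under its middle, z up. Slot centres at x = -50, 0 and +50 mm; slots 12 mm wide, 30 mm deep, their floor 15 mm above the bench.
- stand: Grey sheet-metal sloping stand fixed to the bench, 236 mm long in its y, on which the plates rest side by side, 76 mm apart. Origin on the bench, z up. Its back leans 20 degrees from vertical, its top towards -x; the back is 55 mm long up the slope (top about 77 mm above the bench) and 8 mm thick; the plates stand on a ledge square to the back, their faces looking to +x and up.
- bolt1: Hex-headed steel axle bolt, 0.10 to 0.19 kg: round shank 14 mm in diameter, 90 mm long; head 22 mm across flats, 9 mm thick. Origin on the axis at mid-shank, x axis towards the tip (tip at x = +45 mm, head from x = -45 to -54 mm; balances at x = -10 mm). Starts lying on the bench, the head propping it up 2.5 degrees, axis 9 mm above the bench at mid-shank; it does not roll away. May be absent.
- bolt2: Hex-headed steel axle bolt, 0.10 to 0.19 kg: round shank 14 mm in diameter, 90 mm long; head 22 mm across flats, 9 mm thick. Origin on the axis at mid-shank, x axis towards the tip (tip at x = +45 mm, head from x = -45 to -54 mm; balances at x = -10 mm). Starts lying on the bench, the head propping it up 2.5 degrees, axis 9 mm above the bench at mid-shank; it does not roll away. May be absent.
- bolt3: Hex-headed steel axle bolt, 0.10 to 0.19 kg: round shank 14 mm in diameter, 90 mm long; head 22 mm across flats, 9 mm thick. Origin on the axis at mid-shank, x axis towards the tip (tip at x = +45 mm, head from x = -45 to -54 mm; balances at x = -10 mm). Starts lying on the bench, the head propping it up 2.5 degrees, axis 9 mm above the bench at mid-shank; it does not roll away. May be absent.
- bolt1_tip (a point): Centre of the tip face of bolt 1.
- bolt2_tip (a point): Centre of the tip face of bolt 2.
- bolt3_tip (a point): Centre of the tip face of bolt 3.
- plate1: Flat aluminium side plate, 60 mm wide (y), 90 mm long (z), 8 mm thick (x, its normal), about 0.12 kg; origin at its centre. Starts on the sloping stand on a short edge, z axis 20 degrees off vertical; its upper 35 mm sticks out free above the stand's back, front and rear, so two fingers can pinch its top edge. May be absent.
- plate2: Flat aluminium side plate, 60 mm wide (y), 90 mm long (z), 8 mm thick (x, its normal), about 0.12 kg; origin at its centre. Starts on the sloping stand on a short edge, z axis 20 degrees off vertical; its upper 35 mm sticks out free above the stand's back, front and rear, so two fingers can pinch its top edge. May be absent.
- plate3: Flat aluminium side plate, 60 mm wide (y), 90 mm long (z), 8 mm thick (x, its normal), about 0.12 kg; origin at its centre. Starts on the sloping stand on a short edge, z axis 20 degrees off vertical; its upper 35 mm sticks out free above the stand's back, front and rear, so two fingers can pinch its top edge. May be absent.
- tape: Roll of paper tape lying flat, 96 mm across, 25 mm high; origin at the centre of its underside. Not to be disturbed.
- screwdriver: Screwdriver lying on the bench beyond the jig, handle along its -x. Not to be disturbed.
- oil: White bottle, 54 mm in diameter, 130 mm high, standing; origin at the centre of its underside. Not to be disturbed.
Things that resemble listed ones, but are neither listed nor needed, are in the scene too. Leave any orange or purple look-alike of the plate1 alone. What is shaped like the plate2 but purple is not meant.

How it is judged:
By the outcome, as a careful person would: the job done as asked, in the order asked, and still so for the second after the job is handed in, with the robot touching nothing.
Of bolt1, bolt2, bolt3 only 2 to 3 are there at a start; the rules pass over those that are not, and their reading is None.
Of plate1, plate2, plate3 only 2 to 3 are there at a start; the rules pass over those that are not, and their reading is None.
At some moment in a run one of bolt1, bolt2, bolt3 may be knocked a few centimetres aside while the robot is not near it.
It also fails if it takes over 210 s, if anything falls off the work surface, if the arm or the gripper's body presses on something with over 40 N, if the wrist force passes 120 N, or if a joint passes its speed limit or range.

ROBOT

A 6-joint arm with a two-finger parallel gripper is mounted at the origin on the work surface. World frame = base frame: x ahead of the robot, y to its left, z up, the work surface at z = 0. Lengths are in m, angles in degrees, forces in N, time in s.
With the tool pointing down it reaches from about 0.4 to 0.825 m from the base axis. Payload 7 kg.
Tool frame: the origin (TCP) lies between the finger pads; the fingertips stand 11 mm ahead of it and the grasp point (between the pads) lies 8 mm behind it; z points along the fingers, y is the direction in which the jaws open and shut (so a half turn about z gives the same grasp; the last joint's range is limited). The gripper opens to 88 mm and grips with 3 to 60 N. Pads are 19 mm wide; open, the fingers measure 130 mm over their backs; the gripper's body (78 mm by 193 mm) begins 47 mm behind the grasp point.
Start: joints at [-59.983, 20.546, 0.682, 0, -70.136, -16.507], TCP at [0.158, -0.656, 0.238] pointing down, gripper open.
Joint ranges: [-176.03, 176.03], [-82.01, 121.73], [-58.28, 71.71], [-173.87, 95.51], [-174.79, -0.11], [-173.66, 173.66]. Speed limits (degrees/s): [136.94, 136.94, 172.46, 180, 180, 180].

INTERFACE

Orientations are given as [roll, pitch, yaw] about the fixed x, y, z axes, in that order (R = Rz(yaw) Ry(pitch) Rx(roll)).
In Python, from plant import r gives the robot as it stands.
- The arm moves only by the shell command python3 -m inch 'ROWS' [OPENING] [FORCE]. ROWS is JSON, a list of rows, each an object of numbers: "x", "y", "z": the shift along the tool's x, y, z as a fraction of full scale; "yaw": the turn about the tool's z as a fraction of full scale. In form: [{"x": .., "y": .., "z": .., "yaw": ..}, ...]. A call has 1 to 5 rows; each row shifts and turns the pose as measured when the row begins, along the tool's axes as they then stand; what a row does not reach is not made up. Full scale, the value 1, is 0.025 m for a shift and 4 degrees for a turn. A row lasts 1/12 s, in which the tool goes at most 41.7 mm and 7.16 degrees, less where a joint would pass 70% of its speed; a pose out of reach is approached as far as the arm can. A call with a number of a shift or a turn outside -1 to 1 is refused whole. A call with a gripper value outside its range is refused whole. OPENING is the opening, from -1 (shut) to 1 (fully open), set as the call begins (- or left out, the last holds). The fingers move at their own pace and stop on an object; FORCE is the grip in N (left out, the last holds). Time passes only in rows, so rows that do not move let the fingers close. It gives the time, the measured TCP pose, the force and the opening at its end, in the units of the state.
- r.get_state(): the state, without advancing time (a new reading comes with each control period).
- r.capture(name): name is "scene" or "top"; returns (picture, depth): 420x560x3 uint8, red, green, blue; 420x560 float32, m along the optical axis (not along the pixel's ray), 0 where there is no reading.
- r.camera_info(name): a dict with "mtx" (3x3 intrinsics, pixels), "k1" (the pictures are not rectified: a ray, as slopes to the right and down, at radius r is drawn at 1 + k1 r^2 times it, then the intrinsics apply), "pose" (4x4, takes a point from camera to world coordinates). Camera axes: x right, y down, z forward; pixel columns grow to the right and rows downward; lengths in m; the calibration is good to about 2 mm. A picture is of the moment at which its call begins. camera_info takes no time and is no camera call.
- r.close_job(): hands the job in, once; it reports no verdict.
The state is a dict: "time_s": time; "joints": joint angles; "qd": joint speeds; "joint_torque": joint torques, N m; "tcp_pos": TCP position; "eef_rot": TCP orientation; "contact_force": force on the tool from outside, world axes, zero at the start; "moment": the same for the moment, N m; "gripper_width": finger opening in m.
Only numpy, scipy, OpenCV 4.12 (cv2) and the standard library are available. Lean on these libraries where they do the work, as an engineer would, in place of code of your own. Each camera call takes 0.05 s, during which the arm holds its last target. There are 200 camera calls.

## Working session

There is one attempt and no reset: what is moved stays moved. The work goes in short steps, Python scripts to look and compute and a shell command to move; the robot and the scene stay as the last step left them, time stands still between calls to the robot, and variables do not carry over. Pictures are saved under pics/ and viewed, about 12 in all and at most 16, crops included, and the job is handed in when it is done.

```bash
ls; mkdir -p pics; cat > h.py <<'E'
import numpy as np, cv2, sys
from plant import r
def cap(n,save=None):
    p,d=r.capture(n)
    if save: cv2.imwrite(f'pics/{save}.png',p[:,:,::-1])
    return p,d
def cloud(n,d):
    """world point per pixel from depth"""
    c=r.camera_info(n);K=c['mtx'];h,w=d.shape
    uv=np.stack(np.meshgrid(np.arange(w),np.arange(h)),-1).reshape(-1,1,2).astype(np.float64)
    s=cv2.undistortPoints(uv,np.array(K,float),np.array([c['k1'],0,0,0.])).reshape(h,w,2)
    P=np.dstack([s*d[...,None],d]); T=np.array(c['pose'])
    W=P@T[:3,:3].T+T[:3,3]; W[d==0]=np.nan
    return W
def ray(n,u,v,z):
    c=r.camera_info(n);T=np.array(c['pose'])
    s=cv2.undistortPoints(np.array([[[u,v]]],float),np.array(c['mtx'],float),np.array([c['k1'],0,0,0.])).ravel()
    d=T[:3,:3]@np.array([s[0],s[1],1]);o=T[:3,3]
    return o+d*(z-o[2])/d[2]
E
python3 - <<'E'
from h import *
for n in('scene','top'):
    p,d=cap(n,n+'0'); c=r.camera_info(n); print(n,np.round(c['mtx'],1).tolist(),c['k1'],np.round(c['pose'],3).tolist())
    np.savez(n+'0',p=p,W=cloud(n,d))
print(r.get_state())
E
```

```text
pics
scene [[447.2, 0.0, 271.7], [0.0, 447.2, 209.1], [0.0, 0.0, 1.0]] -0.06304384529070156 [[-0.004, 0.79, -0.613, 1.204], [1.0, -0.005, -0.013, -0.061], [-0.014, -0.613, -0.79, 0.974], [0.0, 0.0, 0.0, 1.0]]
top [[496.1, 0.0, 274.4], [0.0, 496.1, 194.2], [0.0, 0.0, 1.0]] -0.15396707393322143 [[-0.002, -0.991, 0.137, 0.308], [-1.0, 0.004, 0.013, -0.067], [-0.014, -0.137, -0.99, 1.467], [0.0, 0.0, 0.0, 1.0]]
{'time_s': 0.1, 'joints': array([-5.99805403e+01,  2.05871748e+01,  6.39216334e-01, -1.69075771e-02,
       -7.01354699e+01, -1.65064397e+01]), 'qd': array([-0.02980102, -0.0601373 ,  0.16974301,  0.06001923, -0.06852122,
        0.06735673]), 'joint_torque': array([-1.55753703e-03, -5.84164560e+01,  2.93747234e+01,  7.01548398e+00,
        1.01485665e-02, -5.25106759e-05]), 'tcp_pos': array([ 0.15759407, -0.65591783,  0.2367222 ]), 'eef_rot': array([ 1.79915493e+02, -8.46597732e-03, -1.66492730e+02]), 'contact_force': array([-0.53827013, -0.48213138,  0.2355205 ]), 'moment': array([0.01886247, 0.02295114, 0.03224754]), 'gripper_width': 0.08770608183892213}
```

View pics/scene0.png

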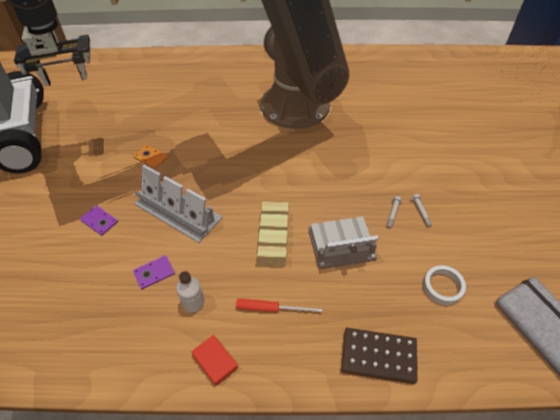

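View pics/top0.png

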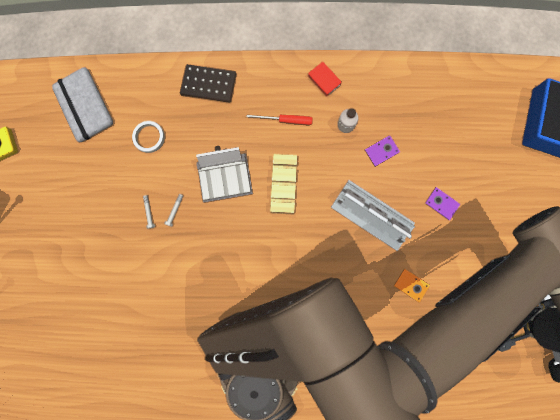

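Scene shows: two bolts (scene px (394,211), (422,210)); three grey plates on the stand (150,182), (173,195), (196,208); jig (343,240), leaf open, hinge on the +x side; rack (273,233). Look-alikes: purple plates (99,219), (153,272), orange (149,155), red box (214,360) – none wanted. Close check next.

```bash
python3 - <<'E'
from h import *
a=np.load('top0.npz')['p'][135:260,120:440,::-1]; b=np.load('scene0.npz')['p'][155:280,120:440,::-1]
o=np.vstack([cv2.resize(q,None,fx=2.4,fy=2.4,interpolation=cv2.INTER_CUBIC) for q in(a,b)]); cv2.imwrite('pics/crop0.png',o)
for n in('top','scene'):
    f=np.load(n+'0.npz');W=f['W'];p=f['p'].astype(int)
    # bench check
    print(n,'bench z',np.nanmedian(W[220:260,60:140,2]) if n=='top' else np.nanmedian(W[330:380,100:180,2]))
    m=(W[...,2]>0.006)&(W[...,0]>.3)&(W[...,2]<.16)&(np.abs(W[...,1])<.45)
    k,l,s,_=cv2.connectedComponentsWithStats(m.astype(np.uint8))
    for i in range(1,k):
        if s[i,4]<60: continue
        Q=W[l==i]; r_=cv2.minAreaRect((Q[:,:2]*1000).astype(np.float32))
        print(s[i].tolist(),'c',np.round(r_[0]),'sz',np.round(r_[1]),'ang',round(r_[2],1),'zmax',round(np.percentile(Q[:,2],98)*1000))
E
```

```text
top bench z 0.0010773101243719552
[308, 60, 34, 37, 646] c [ 872. -202.] sz [102.  75.] ang 36.7 zmax 35
[178, 64, 58, 39, 1663] c [864. 162.] sz [171. 116.] ang 79.7 zmax 37
[337, 108, 22, 26, 391] c [ 726. -273.] sz [54. 74.] ang 12.2 zmax 135
[247, 112, 66, 14, 359] c [747. -63.] sz [198.  36.] ang 83.3 zmax 32
[132, 120, 34, 34, 410] c [689. 339.] sz [99. 95.] ang 77.0 zmax 32
[364, 135, 34, 31, 500] c [ 644. -372.] sz [ 63. 105.] ang 30.6 zmax 16
[195, 146, 58, 57, 2451] c [575. 107.] sz [160. 159.] ang 10.0 zmax 106
[269, 153, 29, 62, 1437] c [544. -73.] sz [ 84. 184.] ang 89.5 zmax 52
[332, 180, 82, 71, 2163] c [ 442. -336.] sz [241. 115.] ang 55.4 zmax 115
[165, 194, 19, 33, 169] c [464. 252.] sz [25. 99.] ang 68.6 zmax 24
[143, 196, 12, 33, 174] c [459. 336.] sz [98. 28.] ang 14.1 zmax 26
scene bench z -0.0004292802833397169
[137, 165, 80, 74, 2511] c [ 454. -338.] sz [237.  98.] ang 56.2 zmax 110
[411, 194, 21, 32, 188] c [462. 332.] sz [100.  21.] ang 14.9 zmax 22
[387, 196, 15, 32, 185] c [468. 250.] sz [ 22. 101.] ang 66.0 zmax 22
[257, 202, 31, 64, 1714] c [544. -74.] sz [ 70. 173.] ang 86.7 zmax 47
[308, 217, 70, 51, 2589] c [574. 105.] sz [139. 152.] ang 9.3 zmax 103
[133, 255, 42, 34, 648] c [ 647. -372.] sz [61. 91.] ang 30.0 zmax 12
[424, 266, 41, 38, 686] c [692. 338.] sz [93. 96.] ang 75.2 zmax 28
[177, 271, 27, 41, 789] c [ 734. -261.] sz [47. 53.] ang 27.0 zmax 131
[236, 298, 86, 14, 581] c [744. -61.] sz [199.  27.] ang 86.7 zmax 28
[341, 328, 77, 57, 3411] c [862. 159.] sz [161. 101.] ang 80.5 zmax 36
[192, 335, 46, 51, 1252] c [ 872. -200.] sz [91. 62.] ang 39.6 zmax 31
```

View pics/crop0.png

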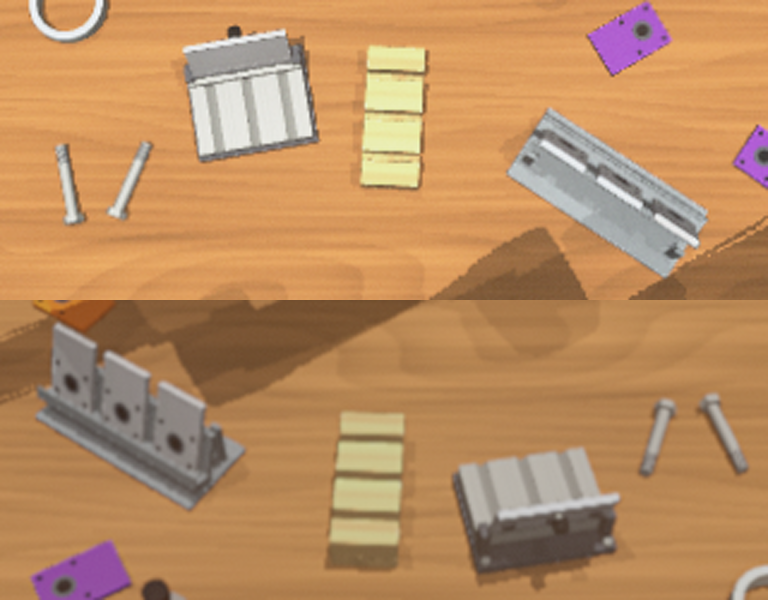

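The crop confirms the choice: bolts lie with heads towards the robot (crop (75,215), (120,210)), three grey plates on the stand, jig open end towards the robot. Now rectified (ortho) views at known heights to measure the jig, rack and plates.

```bash
cat >> h.py <<'E'
def ortho(n,p,x0,x1,y0,y1,z,s=.0005):
    """image of plane z; rows: x from x1 down to x0, cols: y from y1 down to y0 (like the top view)"""
    c=r.camera_info(n);T=np.linalg.inv(np.array(c['pose']))
    X,Y=np.meshgrid(np.arange(x1,x0,-s),np.arange(y1,y0,-s),indexing='ij')
    uv,_=cv2.projectPoints(np.stack([X,Y,0*X+z],-1).reshape(-1,1,3),cv2.Rodrigues(T[:3,:3])[0],T[:3,3],np.array(c['mtx'],float),np.array([c['k1'],0,0,0.]))
    uv=uv.reshape(*X.shape,2).astype(np.float32)
    return cv2.remap(p,uv[...,0],uv[...,1],cv2.INTER_CUBIC)
E
python3 - <<'E'
from h import *
D={n:np.load(n+'0.npz') for n in('top','scene')}
def rect(n,m):
    W=D[n]['W'];Q=W[m(W)]; k=cv2.minAreaRect((Q[:,:2]*1000).astype(np.float32)); print(n,len(Q),np.round(k[0],1),np.round(k[1],1),round(k[2],1)); return Q
J=lambda W:(abs(W[...,0]-.57)<.1)&(abs(W[...,1]-.107)<.1)
R=lambda W:(abs(W[...,0]-.544)<.11)&(abs(W[...,1]+.073)<.06)
S=lambda W:(abs(W[...,0]-.45)<.13)&(abs(W[...,1]+.337)<.13)
for n in D:
    rect(n,lambda W:J(W)&(W[...,2]>.025)&(W[...,2]<.035))
    rect(n,lambda W:R(W)&(W[...,2]>.040)&(W[...,2]<.052))
    W=D[n]['W'];m=(S(W)&(W[...,2]>.085)).astype(np.uint8)
    k,l,s,_=cv2.connectedComponentsWithStats(m)
    for i in range(1,k):
        if s[i,4]>25:
            Q=W[l==i];c=Q.mean(0);w,v=np.linalg.eigh(np.cov(Q.T));print(n,'plate',s[i,4],np.round(c*1000),'normal',np.round(v[:,0],2),'long',np.round(v[:,2],2),'zmax',round(Q[:,2].max()*1000))
    # bolts
    for c0 in((.462,.251),(.46,.333)):
        m=(np.hypot(W[...,0]-c0[0],W[...,1]-c0[1])<.065)&(W[...,2]>.006)
        Q=W[m][:,:2];c=Q.mean(0);w,v=np.linalg.eigh(np.cov(Q.T));a=v[:,1]*np.sign(v[0,1]);t=(Q-c)@a
        print(n,'bolt c',np.round(c*1000,1),'yaw',round(np.degrees(np.arctan2(a[1],a[0])),1),'ext',np.round([t.min()*1000,t.max()*1000]),'ends',np.round((c+a*t.min())*1000),np.round((c+a*t.max())*1000))
o=np.hstack([ortho('top',D['top']['p'],.48,.67,.0,.2,.030),ortho('top',D['top']['p'],.45,.64,-.13,-.02,.045)])
o2=np.hstack([ortho('scene',D['scene']['p'],.48,.67,.0,.2,.030),ortho('scene',D['scene']['p'],.45,.64,-.13,-.02,.045)])
o=np.hstack([o[:,:,::-1]]);cv2.imwrite('pics/orthoA.png',np.vstack([o,o2[:,:,::-1]])[:,:])
print(o.shape)
E
```

```text
top 1150 [551.8 101.2] [ 98.4 142.3] 9.8
top 1073 [538.6 -73.7] [ 70.1 170.8] 86.7
top plate 91 [ 483. -270.  108.] normal [-0.71  0.51 -0.49] long [-0.59 -0.81  0.02] zmax 118
top plate 101 [ 439. -334.  108.] normal [-0.72  0.48 -0.49] long [-0.54 -0.84 -0.03] zmax 121
top plate 105 [ 399. -398.  107.] normal [-0.72  0.51 -0.47] long [-0.58 -0.81  0.01] zmax 119
top bolt c [458.6 250.9] yaw -19.1 ext [-54.  65.] ends [407. 269.] [520. 230.]
top bolt c [455.7 332.7] yaw 13.7 ext [-59.  66.] ends [399. 319.] [520. 348.]
scene 1111 [560.4 101.8] [108.9 143.4] 10.4
scene 1232 [543.5 -73.6] [ 69.9 173.4] 86.8
scene plate 202 [ 404. -398.  100.] normal [-0.77  0.47 -0.43] long [-0.54 -0.84  0.03] zmax 114
scene plate 195 [ 448. -334.  100.] normal [-0.75  0.51 -0.41] long [-0.58 -0.81  0.06] zmax 112
scene plate 221 [ 491. -271.  100.] normal [-0.76  0.49 -0.43] long [-0.54 -0.84 -0.01] zmax 114
scene bolt c [467.  253.3] yaw -21.3 ext [-49.  52.] ends [421. 271.] [516. 234.]
scene bolt c [458.1 326.9] yaw 18.1 ext [-44.  55.] ends [416. 313.] [511. 344.]Traceback (most recent call last):
  File "<stdin>", line 21, in <module>
    return _nx.concatenate(arrs, 1, dtype=dtype, casting=casting)
           ~~~~~~~~~~~~~~~^^^^^^^^^^^^^^^^^^^^^^^^^^^^^^^^^^^^^^^
ValueError: all the input array dimensions except for the concatenation axis must match exactly, but along dimension 0, the array at index 0 has size 381 and the array at index 1 has size 380
```

```bash
python3 - <<'E'
from h import *
D={n:np.load(n+'0.npz')['p'] for n in('top','scene')}
def meas(n,x0,x1,y0,y1,z,f,name,big=True):
    o=ortho(n,D[n],x0,x1,y0,y1,z); hsv=cv2.cvtColor(o,cv2.COLOR_RGB2HSV); m=f(hsv).astype(np.uint8)
    cs,_=cv2.findContours(m,cv2.RETR_EXTERNAL,cv2.CHAIN_APPROX_NONE)
    for c in sorted(cs,key=cv2.contourArea)[-3:]:
        if cv2.contourArea(c)<800: continue
        k=cv2.minAreaRect(c); print(name,n,'ctr',round((x1-k[0][1]*.0005)*1000,1),round((y1-k[0][0]*.0005)*1000,1),'sz',np.round(np.array(k[1])*.5,1),round(k[2],1))
    return o
V=[]
for n in D:
    a=meas(n,.48,.67,.01,.20,.030,lambda h:h[...,1]<60,'jig'); b=meas(n,.45,.64,-.13,-.02,.045,lambda h:(h[...,1]<135)&(h[...,2]>200),'rack')
    c=meas(n,.39,.54,.21,.36,.009,lambda h:h[...,1]<75,'bolt')
    V.append(np.hstack([a[:380,:380],b[:380,:220],cv2.copyMakeBorder(c[:300,:300],0,80,0,0,0)][:2]))
    if n=='top':print([h for h in cv2.cvtColor(b,cv2.COLOR_RGB2HSV)[190,::20].tolist()],[h for h in cv2.cvtColor(c,cv2.COLOR_RGB2HSV)[150,::20].tolist()])
cv2.imwrite('pics/orthoA.png',np.vstack(V)[:,:,::-1])
E
```

```text
jig top ctr 573.0 104.0 sz [154.5 149.5] 79.8
rack top ctr 610.7 -76.5 sz [71.9 31.1] 3.3
rack top ctr 567.1 -74.4 sz [72.5 45.2] 3.2
rack top ctr 497.4 -70.4 sz [73.  86.3] 3.4
bolt top ctr 463.7 249.4 sz [ 25.1 101.1] 26.3
bolt top ctr 460.5 330.3 sz [100.3  25.6] 81.3
[[15, 141, 221], [14, 146, 206], [16, 115, 175], [21, 100, 165], [22, 84, 166], [23, 86, 154], [22, 90, 168], [22, 97, 198], [27, 82, 219], [15, 122, 152], [15, 145, 222]] [[14, 146, 216], [14, 150, 216], [14, 46, 198], [60, 6, 167], [14, 148, 215], [14, 149, 214], [14, 147, 214], [14, 149, 215], [14, 149, 216], [14, 151, 214], [15, 65, 185], [27, 11, 208], [14, 149, 194], [14, 145, 214], [14, 148, 212]]
jig scene ctr 621.0 168.9 sz [17.  26.2] 63.4
jig scene ctr 637.9 54.8 sz [18.7 35.2] 81.9
jig scene ctr 563.2 108.2 sz [115.3 168.6] 80.5
rack scene ctr 612.9 -76.6 sz [66.4 24. ] 1.7
rack scene ctr 518.0 -72.7 sz [66.6 33.4] 2.4
rack scene ctr 567.9 -74.2 sz [66.  33.5] 3.4
bolt scene ctr 464.8 255.7 sz [ 22.6 115. ] 18.9
bolt scene ctr 458.9 329.5 sz [112.2  24.9] 82.5
```

View pics/orthoA.png

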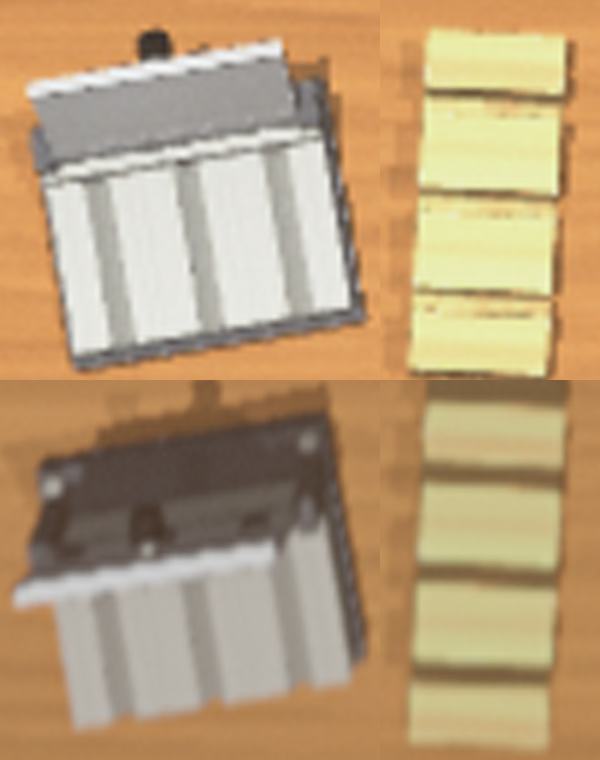

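Ortho views: jig block front edge from (75,368) to (353,307) (yaw ≈ 10°), grooves clear; rack slots at rows ≈ 95/195/295, yaw ≈ −3°. Sizes (142 mm, 70×170) agree with what's given. First a move to learn the motion's lag, turning towards the plates.

```bash
cat > go.py <<'E'
# python3 go.py x y z yaw(mm,deg): remaining shift in tool axes, in units of full scale
import sys,numpy as np
from plant import r
s=r.get_state(); p=np.array(s['tcp_pos'])*1000; w=s['eef_rot'][2]
t=[float(a) for a in sys.argv[1:5]]; d=np.array(t[:3])-p; a=np.radians(t[3])
dy=(t[3]-w+180)%360-180
print(f"t={s['time_s']:.1f} at",np.round(p,1),'yaw',round(w,1),'w',round(s['gripper_width']*1000,1),'F',np.round(s['contact_force'],1),'j',np.round(s['joints']).tolist())
for nm,q in(('now',np.radians(w)),('after yaw',a)):
    print(nm,'x %.2f y %.2f z %.2f'%((d[0]*np.cos(q)+d[1]*np.sin(q))/25,(d[0]*np.sin(q)-d[1]*np.cos(q))/25,-d[2]/25),'yaw %.2f'%(-dy/4))
E
python3 go.py 487 -268 200 -124.4
python3 -m inch '[{"yaw":-1},{"yaw":-1},{"yaw":-1},{"yaw":-1},{"yaw":-1}]' 1 10
python3 -m inch '[{"yaw":-1},{"yaw":-1},{"yaw":-1},{"yaw":-1},{"yaw":-1}]'
python3 go.py 487 -268 200 -124.4
```

```text
t=0.1 at [ 157.6 -655.9  236.7] yaw -166.5 w 87.7 F [-0.5 -0.5  0.2] j [-60.0, 21.0, 1.0, -0.0, -70.0, -17.0]
now x -16.44 y 12.01 z 1.47 yaw -10.52
after yaw x -20.25 y -2.11 z 1.47 yaw -10.52
t=0.1 at [ 157.6 -655.9  236.7] yaw -166.5 w 87.7 F [-0.5 -0.5  0.2] j [-60.0, 21.0, 1.0, -0.0, -70.0, -17.0]
now x -16.44 y 12.01 z 1.47 yaw -10.52
after yaw x -20.25 y -2.11 z 1.47 yaw -10.52validation failed for argument at $[0]...
validation failed for argument at $[0]...
```

```bash

python3 -m inch '[{"x":0,"y":0,"z":0,"yaw":-1},{"x":0,"y":0,"z":0,"yaw":-1},{"x":0,"y":0,"z":0,"yaw":-1},{"x":0,"y":0,"z":0,"yaw":-1},{"x":0,"y":0,"z":0,"yaw":-1}]' 1 10
python3 -m inch '[{"x":0,"y":0,"z":0,"yaw":-1},{"x":0,"y":0,"z":0,"yaw":-1},{"x":0,"y":0,"z":0,"yaw":-1},{"x":0,"y":0,"z":0,"yaw":-1},{"x":0,"y":0,"z":0,"yaw":-1}]'
python3 go.py 487 -268 200 -124.4
```

```text
time_s: 0.52
tcp_pos: [0.1572, -0.6546, 0.2338]
eef_rot: [179.6, 0.1, -145.8]
contact_force: [0.1, -0.1, 0.5]
gripper_width: 0.0877
time_s: 0.93
tcp_pos: [0.1568, -0.6531, 0.2308]
eef_rot: [179.4, 0.4, -124.8]
contact_force: [1.7, -0.8, 0.1]
gripper_width: 0.0877
t=0.9 at [ 156.8 -653.1  230.8] yaw -124.8 w 87.7 F [ 1.7 -0.8  0.1] j [-60.0, 21.0, 0.0, -0.0, -70.0, 25.0]
now x -20.19 y -2.06 z 1.23 yaw -0.10
after yaw x -20.17 y -2.19 z 1.23 yaw -0.10
```

```bash

for i in 1 2 3; do python3 -m inch '[{"x":-1,"y":-0.1,"z":0,"yaw":0},{"x":-1,"y":-0.1,"z":0,"yaw":0},{"x":-1,"y":-0.1,"z":0,"yaw":0},{"x":-1,"y":-0.1,"z":0,"yaw":0},{"x":-1,"y":-0.1,"z":0,"yaw":0}]' | grep pos; done
python3 go.py 487 -268 200 -124.4
```

```text
tcp_pos: [0.2366, -0.5557, 0.2271]
tcp_pos: [0.3206, -0.4541, 0.2261]
tcp_pos: [0.4049, -0.3525, 0.2259]
t=2.2 at [ 404.9 -352.5  225.9] yaw -125.0 w 87.3 F [ 1.5 -0.1 -0.5] j [-21.0, 9.0, -16.0, -1.0, -66.0, -14.0]
now x -4.65 y -0.75 z 1.04 yaw -0.14
after yaw x -4.64 y -0.80 z 1.04 yaw -0.14
```

```bash

python3 -m inch '[{"x":-1,"y":-0.2,"z":0,"yaw":0},{"x":-1,"y":-0.2,"z":0,"yaw":0},{"x":-1,"y":-0.2,"z":0,"yaw":-0.15},{"x":-1,"y":-0.2,"z":0,"yaw":0},{"x":-0.5,"y":0,"z":0,"yaw":0}]' | grep pos
python3 go.py 486.5 -269 150 -124.4
python3 -m inch '[{"x":0,"y":0,"z":0.5,"yaw":0},{"x":0,"y":0,"z":0.5,"yaw":0},{"x":0,"y":0,"z":0.5,"yaw":0},{"x":0,"y":0,"z":0,"yaw":0},{"x":0,"y":0,"z":0,"yaw":0}]' | grep pos
python3 go.py 486.5 -269 100 -124.4
```

```text
tcp_pos: [0.4889, -0.2647, 0.2256]
t=2.6 at [ 488.9 -264.7  225.6] yaw -124.3 w 87.6 F [ 0.3 -0.4  0. ] j [-9.0, 11.0, -14.0, -1.0, -66.0, -25.0]
now x 0.20 y -0.02 z 3.03 yaw 0.03
after yaw x 0.20 y -0.02 z 3.03 yaw 0.03
tcp_pos: [0.4898, -0.2605, 0.1863]
t=3.0 at [ 489.8 -260.5  186.3] yaw -124.0 w 87.4 F [-0.5  0.1 -0.2] j [-9.0, 12.0, -17.0, -1.0, -61.0, -25.0]
now x 0.36 y -0.08 z 3.45 yaw 0.10
after yaw x 0.36 y -0.08 z 3.45 yaw 0.10
```

```bash

python3 -m inch '[{"x":0.36,"y":0,"z":0.7,"yaw":0},{"x":0,"y":0,"z":0.7,"yaw":0},{"x":0,"y":0,"z":0.7,"yaw":0},{"x":0,"y":0,"z":0.1,"yaw":0},{"x":0,"y":0,"z":0,"yaw":0}]' | grep pos
python3 go.py 486.5 -269 99 -124.4
python3 - <<'E'
from h import *
a,_=cap('scene');b,_=cap('top')
cv2.imwrite('pics/p1.png',np.hstack([cv2.resize(q[y:y+160,x:x+160,::-1],None,fx=2.4,fy=2.4,interpolation=cv2.INTER_CUBIC) for q,x,y in((a,110,100),(b,300,130))]))
E
```

```text
tcp_pos: [0.4848, -0.2687, 0.1337]
t=3.4 at [ 484.8 -268.7  133.7] yaw -124.0 w 87.5 F [0.8 0.3 0.8] j [-10.0, 15.0, -21.0, -1.0, -54.0, -24.0]
now x -0.03 y -0.06 z 1.39 yaw 0.09
after yaw x -0.03 y -0.06 z 1.39 yaw 0.09
```

View pics/p1.png

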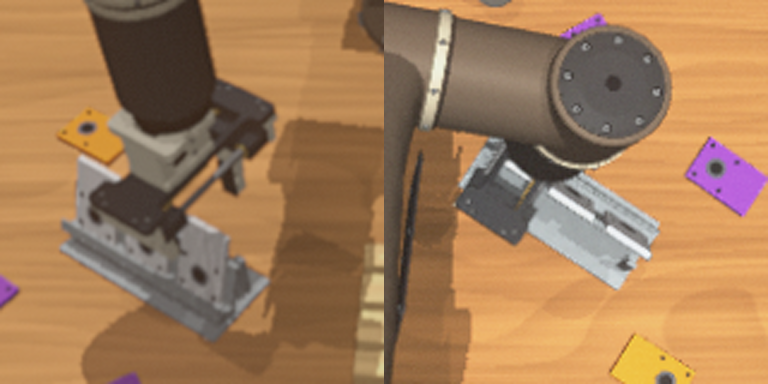

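Gripper straddles the right-hand plate (scene crop (195,240)). Descend, close gently, lift.

```bash

python3 -m inch '[{"x":0,"y":0,"z":0.5,"yaw":0},{"x":0,"y":0,"z":0.5,"yaw":0},{"x":0,"y":0,"z":0.3,"yaw":0},{"x":0,"y":0,"z":0.05,"yaw":0},{"x":0,"y":0,"z":0,"yaw":0}]' | grep -E "pos|force"
python3 -m inch '[{"x":0,"y":0,"z":0,"yaw":0},{"x":0,"y":0,"z":0,"yaw":0},{"x":0,"y":0,"z":0,"yaw":0},{"x":0,"y":0,"z":0,"yaw":0},{"x":0,"y":0,"z":0,"yaw":0}]' -1 8 | grep -E "pos|force|wid"
python3 -m inch '[{"x":0,"y":0,"z":0,"yaw":0},{"x":0,"y":0,"z":0,"yaw":0},{"x":0,"y":0,"z":0,"yaw":0},{"x":0,"y":0,"z":0,"yaw":0},{"x":0,"y":0,"z":0,"yaw":0}]' | grep -E "pos|force|wid"
```

```text
tcp_pos: [0.4889, -0.2693, 0.1061]
contact_force: [-0.8, -0.6, 0.3]
tcp_pos: [0.4905, -0.2698, 0.1091]
contact_force: [0.6, -0.9, 0.2]
gripper_width: 0.0596
tcp_pos: [0.4906, -0.2698, 0.1095]
contact_force: [-0.1, 0.4, -0.9]
gripper_width: 0.0264
```

```bash

python3 -m inch '[{"x":0,"y":0,"z":0.25,"yaw":0},{"x":0,"y":0,"z":0.2,"yaw":0},{"x":0,"y":0,"z":0,"yaw":0},{"x":0,"y":0,"z":0,"yaw":0},{"x":0,"y":0,"z":0,"yaw":0}]' -0.4| grep -E "pos|force|wid"
python3 -m inch '[{"x":0,"y":0,"z":0,"yaw":0},{"x":0,"y":0,"z":0,"yaw":0},{"x":0,"y":0,"z":0,"yaw":0},{"x":0,"y":0,"z":0,"yaw":0},{"x":0,"y":0,"z":0,"yaw":0}]' -1 8 | grep -E "pos|force|wid"
python3 -m inch '[{"x":0,"y":0,"z":0,"yaw":0},{"x":0,"y":0,"z":0,"yaw":0},{"x":0,"y":0,"z":0,"yaw":0},{"x":0,"y":0,"z":0,"yaw":0},{"x":0,"y":0,"z":0,"yaw":0}]' | grep -E "pos|force|wid"
```

```text
tcp_pos: [0.4902, -0.2695, 0.0964]
contact_force: [0.4, 0.4, -0.3]
gripper_width: 0.0266
tcp_pos: [0.4918, -0.2703, 0.0972]
contact_force: [1.1, -1.5, 0.1]
gripper_width: 0.0151
tcp_pos: [0.493, -0.2708, 0.0978]
contact_force: [0.4, -2.0, -1.8]
gripper_width: 0.014
```

```bash

for i in 1 2; do python3 -m inch '[{"x":0,"y":0,"z":-0.3,"yaw":0},{"x":0,"y":0,"z":-0.3,"yaw":0},{"x":0,"y":0,"z":-0.3,"yaw":0},{"x":0,"y":0,"z":-0.3,"yaw":0},{"x":0,"y":0,"z":-0.3,"yaw":0}]' | grep -E "pos|force|wid"; done
python3 -m inch '[{"x":0,"y":0,"z":-0.6,"yaw":0},{"x":0,"y":0,"z":-0.6,"yaw":0},{"x":0,"y":0,"z":-0.2,"yaw":0},{"x":0,"y":0,"z":0,"yaw":0},{"x":0,"y":0,"z":0,"yaw":0}]' - 20| grep -E "pos|force|wid"
python3 go.py 591.4 -76.1 210 -93
```

```text
tcp_pos: [0.492, -0.2709, 0.1373]
contact_force: [1.3, -0.3, -1.5]
gripper_width: 0.0098
tcp_pos: [0.4901, -0.2709, 0.1795]
contact_force: [-0.8, -0.8, -1.2]
gripper_width: 0.0081
tcp_pos: [0.4888, -0.2712, 0.2184]
contact_force: [-0.3, -0.2, -1.5]
gripper_width: 0.0073
t=7.3 at [ 488.8 -271.2  218.4] yaw -123.9 w 7.3 F [-0.3 -0.2 -1.5] j [-10.0, 11.0, -15.0, -1.0, -64.0, -24.0]
now x -8.76 y 0.95 z 0.33 yaw -7.73
after yaw x -8.01 y -3.69 z 0.33 yaw -7.73
```

Width fell to 8 mm: plate is upright in the jaws. Turn and carry to the far slot.

```bash

python3 -m inch '[{"x":0,"y":0,"z":-0.1,"yaw":-1},{"x":0,"y":0,"z":-0.1,"yaw":-1},{"x":0,"y":0,"z":-0.1,"yaw":-1},{"x":0,"y":0,"z":-0.1,"yaw":-1},{"x":0,"y":0,"z":-0.1,"yaw":-1}]' |grep pos
python3 -m inch '[{"x":0,"y":-0.8,"z":0,"yaw":-1},{"x":0,"y":-0.8,"z":0,"yaw":-1},{"x":0,"y":-0.8,"z":0,"yaw":-0.5},{"x":0,"y":-0.8,"z":0,"yaw":0},{"x":0,"y":-0.3,"z":0,"yaw":0}]' |grep pos
python3 -m inch '[{"x":-1,"y":0,"z":0,"yaw":0},{"x":-1,"y":0,"z":0,"yaw":0},{"x":-1,"y":0,"z":0,"yaw":0},{"x":-1,"y":0,"z":0,"yaw":0},{"x":-1,"y":0,"z":0,"yaw":0}]' |grep pos
python3 go.py 591.4 -76.1 210 -93
```

```text
tcp_pos: [0.4861, -0.2702, 0.226]
tcp_pos: [0.5718, -0.2803, 0.221]
tcp_pos: [0.5757, -0.155, 0.2154]
t=8.5 at [ 575.7 -155.   215.4] yaw -93.0 w 7.6 F [ 1.3 -0.2 -0.4] j [3.0, 15.0, -9.0, -2.0, -67.0, -5.0]
now x -3.18 y -0.46 z 0.22 yaw -0.01
after yaw x -3.18 y -0.46 z 0.22 yaw -0.01
```

```bash

python3 -m inch '[{"x":-1,"y":-0.2,"z":0,"yaw":0},{"x":-1,"y":-0.2,"z":0,"yaw":0},{"x":-0.8,"y":-0.1,"z":0.1,"yaw":0},{"x":0,"y":0,"z":0.1,"yaw":0},{"x":0,"y":0,"z":0,"yaw":0}]' |grep -E "pos|rot"
python3 -m inch '[{"x":0,"y":0,"z":0.7,"yaw":0},{"x":0,"y":0,"z":0.6,"yaw":0},{"x":0,"y":0,"z":0.1,"yaw":0},{"x":0,"y":0,"z":0,"yaw":0},{"x":0,"y":0,"z":0,"yaw":0}]' |grep -E "pos|rot"
python3 go.py 591.4 -76.1 150 -93
```

```text
tcp_pos: [0.5885, -0.0776, 0.2074]
eef_rot: [178.2, 1.5, -92.9]
tcp_pos: [0.5854, -0.0787, 0.1701]
eef_rot: [178.0, 1.4, -93.0]
t=9.4 at [585.4 -78.7 170.1] yaw -93.0 w 8.0 F [-0.2 -0.3 -0.7] j [10.0, 17.0, -13.0, -2.0, -62.0, -12.0]
now x -0.12 y -0.23 z 0.80 yaw 0.01
after yaw x -0.12 y -0.23 z 0.80 yaw 0.01
```

```bash

cat >> go.py <<'E'
from scipy.spatial.transform import Rotation as R
print('tool z',np.round(R.from_euler('xyz',s['eef_rot'],degrees=True).apply([0,0,1]),3))
E
python3 -m inch '[{"x":-0.1,"y":-0.3,"z":0.5,"yaw":0},{"x":0,"y":0,"z":0.6,"yaw":0},{"x":0,"y":0,"z":0.2,"yaw":0},{"x":0,"y":0,"z":0,"yaw":0},{"x":0,"y":0,"z":0,"yaw":0}]' |grep -E "pos|rot"
python3 go.py 593.4 -76.1 133 -93
python3 - <<'E'
from h import *
a,_=cap('scene');b,_=cap('top')
cv2.imwrite('pics/p2.png',np.hstack([cv2.resize(q[y:y+130,x:x+130,::-1],None,fx=3,fy=3,interpolation=cv2.INTER_CUBIC) for q,x,y in((a,215,150),(b,220,100))]))
E
```

```text
tcp_pos: [0.595, -0.0769, 0.1374]
eef_rot: [178.2, 1.4, -93.1]
t=9.8 at [595.  -76.9 137.4] yaw -93.1 w 8.0 F [ 0.3 -0.1 -1.3] j [10.0, 19.0, -14.0, -2.0, -58.0, -12.0]
now x -0.03 y 0.07 z 0.18 yaw -0.02
after yaw x -0.03 y 0.07 z 0.18 yaw -0.02
tool z [-0.029  0.026 -0.999]
```

View pics/p2.png

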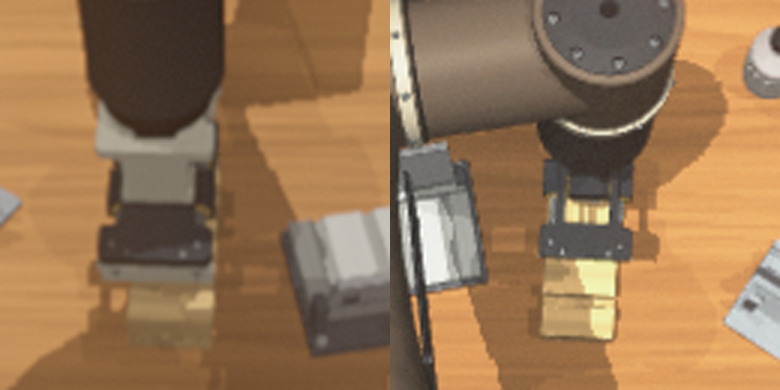

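```bash

python3 -m inch '[{"x":0,"y":0.06,"z":0.3,"yaw":0},{"x":0,"y":0,"z":0.2,"yaw":0},{"x":0,"y":0,"z":0.1,"yaw":0},{"x":0,"y":0,"z":0,"yaw":0},{"x":0,"y":0,"z":0,"yaw":0}]' |grep -E "pos|for"
python3 -m inch '[{"x":0,"y":0,"z":0.1,"yaw":0},{"x":0,"y":0,"z":0.1,"yaw":0},{"x":0,"y":0,"z":0.1,"yaw":0},{"x":0,"y":0,"z":0,"yaw":0},{"x":0,"y":0,"z":0,"yaw":0}]' |grep -E "pos|for"
python3 go.py 593.4 -76.1 91 -93
```

```text
tcp_pos: [0.5939, -0.0762, 0.1231]
contact_force: [-0.9, -0.3, -1.2]
tcp_pos: [0.5939, -0.0759, 0.1152]
contact_force: [-0.6, 1.0, -0.7]
t=10.7 at [593.9 -75.9 115.2] yaw -93.0 w 7.5 F [-0.6  1.  -0.7] j [10.0, 20.0, -16.0, -2.0, -55.0, -12.0]
now x 0.01 y 0.02 z 0.97 yaw -0.01
after yaw x 0.01 y 0.02 z 0.97 yaw -0.01
tool z [-0.025  0.027 -0.999]
```

```bash

for i in 1 2 3; do python3 -m inch '[{"x":0,"y":0,"z":0.1,"yaw":0},{"x":0,"y":0,"z":0.1,"yaw":0},{"x":0,"y":0,"z":0.1,"yaw":0},{"x":0,"y":0,"z":0,"yaw":0},{"x":0,"y":0,"z":0,"yaw":0}]' |grep -E "pos|for"; done
python3 go.py 593.4 -76.1 91 -93
```

```text
tcp_pos: [0.5937, -0.0757, 0.1069]
contact_force: [0.3, -0.6, -1.0]
tcp_pos: [0.5935, -0.0755, 0.0985]
contact_force: [-0.9, -0.2, -1.5]
tcp_pos: [0.5937, -0.0752, 0.0906]
contact_force: [-0.4, -0.4, 1.3]
t=12.0 at [593.7 -75.2  90.6] yaw -93.0 w 7.6 F [-0.4 -0.4  1.3] j [10.0, 22.0, -18.0, -2.0, -52.0, -12.0]
now x 0.04 y 0.01 z -0.02 yaw -0.00
after yaw x 0.04 y 0.01 z -0.02 yaw -0.00
tool z [-0.024  0.027 -0.999]
```

```bash

python3 -m inch '[{"x":0,"y":0,"z":0.1,"yaw":0},{"x":0,"y":0,"z":0,"yaw":0},{"x":0,"y":0,"z":0,"yaw":0}]' |grep -E "pos|for"
python3 -m inch '[{"x":0,"y":0,"z":0,"yaw":0},{"x":0,"y":0,"z":0,"yaw":0},{"x":0,"y":0,"z":0,"yaw":0},{"x":0,"y":0,"z":0,"yaw":0},{"x":0,"y":0,"z":0,"yaw":0}]' -0.36 8|grep -E "pos|for|wid"
python3 -m inch '[{"x":0,"y":0,"z":-0.4,"yaw":0},{"x":0,"y":0,"z":-0.8,"yaw":0},{"x":0,"y":0,"z":-1,"yaw":0},{"x":0,"y":0,"z":-1,"yaw":0},{"x":0,"y":0,"z":-1,"yaw":0}]' |grep -E "pos|for|wid"
python3 go.py 445 -333 210 -124.4
```

```text
tcp_pos: [0.5937, -0.075, 0.091]
contact_force: [-0.3, -0.0, -2.1]
tcp_pos: [0.5946, -0.0751, 0.0911]
contact_force: [0.8, 0.2, -0.6]
gripper_width: 0.0275
tcp_pos: [0.5934, -0.0783, 0.1955]
contact_force: [-0.1, -0.1, -0.1]
gripper_width: 0.0282
t=13.1 at [593.4 -78.3 195.5] yaw -93.0 w 28.2 F [-0.1 -0.1 -0.1] j [10.0, 16.0, -10.0, -2.0, -65.0, -12.0]
now x 10.49 y 5.39 z -0.58 yaw 7.85
after yaw x 11.76 y -0.86 z -0.58 yaw 7.85
tool z [-0.034  0.025 -0.999]
```

```bash

python3 -m inch '[{"x":1,"y":0.5,"z":-0.2,"yaw":0},{"x":1,"y":0.5,"z":-0.1,"yaw":0},{"x":1,"y":0.5,"z":0,"yaw":0},{"x":1,"y":0.5,"z":0,"yaw":0},{"x":1,"y":0.5,"z":0,"yaw":0}]' 1 8 |grep -E "pos|rot"
python3 -m inch '[{"x":1,"y":0.5,"z":0,"yaw":0},{"x":1,"y":0.5,"z":0,"yaw":0},{"x":1,"y":0.5,"z":0,"yaw":0},{"x":1,"y":0.5,"z":0,"yaw":1},{"x":0,"y":0,"z":0,"yaw":1}]' |grep -E "pos|rot"
python3 -m inch '[{"x":0,"y":0,"z":0,"yaw":1},{"x":0,"y":0,"z":0,"yaw":1},{"x":0,"y":0,"z":0,"yaw":1},{"x":0,"y":0,"z":0,"yaw":1},{"x":0,"y":0,"z":0,"yaw":1}]' |grep -E "pos|rot"
python3 go.py 445 -333 150 -124.4
```

```text
tcp_pos: [0.5297, -0.201, 0.2146]
eef_rot: [178.9, 1.3, -92.5]
tcp_pos: [0.4704, -0.3064, 0.2187]
eef_rot: [179.0, 1.0, -100.7]
tcp_pos: [0.4684, -0.3099, 0.2232]
eef_rot: [178.9, 0.6, -122.0]
t=14.3 at [ 468.4 -309.9  223.2] yaw -122.0 w 87.7 F [-0.3 -0.  -0.5] j [-14.0, 11.0, -14.0, -1.0, -66.0, -17.0]
now x 1.28 y 0.31 z 2.93 yaw 0.60
after yaw x 1.29 y 0.25 z 2.93 yaw 0.60
tool z [-0.01   0.019 -1.   ]
```

```bash

python3 -m inch '[{"x":0.7,"y":0.2,"z":0.3,"yaw":0.6},{"x":0.5,"y":0.05,"z":0.6,"yaw":0},{"x":0,"y":0,"z":0.7,"yaw":0},{"x":0,"y":0,"z":0.6,"yaw":0},{"x":0,"y":0,"z":0.2,"yaw":0}]' |grep -E "pos|rot"
python3 -m inch '[{"x":0,"y":0,"z":0,"yaw":0},{"x":0,"y":0,"z":0,"yaw":0}]' -0.2 |grep -E "pos|rot"
python3 go.py 445 -333 97 -124.4
```

```text
tcp_pos: [0.4472, -0.3329, 0.1678]
eef_rot: [179.4, 0.7, -124.8]
tcp_pos: [0.4468, -0.3329, 0.168]
eef_rot: [179.4, 0.6, -124.8]
t=14.9 at [ 446.8 -332.9  168. ] yaw -124.8 w 79.1 F [ 0.5  1.  -0.9] j [-17.0, 13.0, -19.0, -1.0, -58.0, -17.0]
now x 0.04 y 0.06 z 2.84 yaw -0.10
after yaw x 0.04 y 0.06 z 2.84 yaw -0.10
tool z [-0.003  0.015 -1.   ]
```

```bash

python3 -m inch '[{"x":0,"y":0,"z":0.7,"yaw":0},{"x":0,"y":0,"z":0.7,"yaw":0},{"x":0,"y":0,"z":0.7,"yaw":0},{"x":0,"y":0,"z":0.5,"yaw":0},{"x":0,"y":0,"z":0.1,"yaw":0}]' |grep -E "pos|for|wid"
python3 -m inch '[{"x":0,"y":0,"z":0.1,"yaw":0},{"x":0,"y":0,"z":0,"yaw":0},{"x":0,"y":0,"z":0,"yaw":0}]' |grep -E "pos|for|wid"
python3 go.py 445 -333 97 -124.4
```

```text
tcp_pos: [0.452, -0.3336, 0.1061]
contact_force: [-0.2, -0.2, -0.3]
gripper_width: 0.0466
tcp_pos: [0.4536, -0.334, 0.1058]
contact_force: [0.0, -0.2, 0.5]
gripper_width: 0.0353
t=15.6 at [ 453.6 -334.   105.8] yaw -124.6 w 35.3 F [ 0.  -0.2  0.5] j [-17.0, 17.0, -23.0, -1.0, -49.0, -17.0]
now x 0.16 y 0.30 z 0.35 yaw -0.05
after yaw x 0.16 y 0.30 z 0.35 yaw -0.05
tool z [ 0.01   0.009 -1.   ]
```

```bash

python3 -m inch '[{"x":0,"y":0.18,"z":0.2,"yaw":0},{"x":0,"y":0,"z":0.15,"yaw":0},{"x":0,"y":0,"z":0,"yaw":0},{"x":0,"y":0,"z":0,"yaw":0},{"x":0,"y":0,"z":0,"yaw":0}]' -1 8 |grep -E "pos|for|wid"
python3 -m inch '[{"x":0,"y":0,"z":0,"yaw":0},{"x":0,"y":0,"z":0,"yaw":0},{"x":0,"y":0,"z":0,"yaw":0},{"x":0,"y":0,"z":0,"yaw":0},{"x":0,"y":0,"z":0,"yaw":0}]' |grep -E "pos|for|wid"
for i in 1 2; do python3 -m inch '[{"x":0,"y":0,"z":-0.3,"yaw":0},{"x":0,"y":0,"z":-0.3,"yaw":0},{"x":0,"y":0,"z":-0.3,"yaw":0},{"x":0,"y":0,"z":-0.3,"yaw":0},{"x":0,"y":0,"z":-0.3,"yaw":0}]' | grep -E "pos|force|wid"; done
python3 -m inch '[{"x":0,"y":0,"z":-0.6,"yaw":0},{"x":0,"y":0,"z":-0.6,"yaw":0},{"x":0,"y":0,"z":-0.2,"yaw":0},{"x":0,"y":0,"z":0,"yaw":0},{"x":0,"y":0,"z":0,"yaw":0}]' - 20| grep -E "pos|force|wid"
python3 go.py 543.5 -73.5 215 -93
```

```text
tcp_pos: [0.4514, -0.3318, 0.0992]
contact_force: [1.1, -1.9, -0.5]
gripper_width: 0.0139
tcp_pos: [0.4535, -0.3329, 0.1002]
contact_force: [1.0, -1.4, -1.0]
gripper_width: 0.0129
tcp_pos: [0.4521, -0.3327, 0.1398]
contact_force: [1.3, -0.6, -2.1]
gripper_width: 0.0093
tcp_pos: [0.4498, -0.3321, 0.182]
contact_force: [-0.3, 0.9, -0.8]
gripper_width: 0.0082
tcp_pos: [0.4483, -0.3319, 0.2209]
contact_force: [-0.0, -0.7, -0.7]
gripper_width: 0.0078
t=17.6 at [ 448.3 -331.9  220.9] yaw -124.6 w 7.8 F [-0.  -0.7 -0.7] j [-17.0, 10.0, -16.0, -1.0, -64.0, -17.0]
now x -10.67 y 2.73 z 0.24 yaw -7.89
after yaw x -10.52 y -3.26 z 0.24 yaw -7.89
tool z [ 0.015  0.008 -1.   ]
```

```bash

python3 -m inch '[{"x":0,"y":0,"z":-0.1,"yaw":-1},{"x":0,"y":0,"z":-0.1,"yaw":-1},{"x":0,"y":0,"z":-0.1,"yaw":-1},{"x":0,"y":0,"z":-0.1,"yaw":-1},{"x":0,"y":0,"z":-0.1,"yaw":-1}]' |grep pos
python3 -m inch '[{"x":-0.5,"y":-0.8,"z":0,"yaw":-1},{"x":-1,"y":-0.8,"z":0,"yaw":-1},{"x":-1,"y":-0.8,"z":0,"yaw":-0.6},{"x":-1,"y":-0.6,"z":0,"yaw":0},{"x":-1,"y":0,"z":0,"yaw":0}]' |grep pos
python3 -m inch '[{"x":-1,"y":0,"z":0,"yaw":0},{"x":-1,"y":0,"z":0,"yaw":0},{"x":-1,"y":0,"z":0,"yaw":0},{"x":-1,"y":0,"z":0,"yaw":0},{"x":-1,"y":0,"z":0,"yaw":0}]' |grep pos
python3 go.py 543.5 -73.5 190 -93
```

```text
tcp_pos: [0.4456, -0.3306, 0.2286]
tcp_pos: [0.5317, -0.2296, 0.225]
tcp_pos: [0.5367, -0.0983, 0.2196]
t=18.9 at [536.7 -98.3 219.6] yaw -93.2 w 8.0 F [-0.2 -0.2 -0.6] j [10.0, 10.0, -16.0, -1.0, -65.0, -12.0]
now x -1.00 y -0.21 z 1.19 yaw -0.05
after yaw x -1.00 y -0.22 z 1.19 yaw -0.05
tool z [-0.011  0.014 -1.   ]
```

```bash

python3 -m inch '[{"x":-0.6,"y":-0.2,"z":0.3,"yaw":0},{"x":-0.2,"y":0,"z":0.6,"yaw":0},{"x":0,"y":0,"z":0.6,"yaw":0},{"x":0,"y":0,"z":0.6,"yaw":0},{"x":0,"y":0,"z":0.2,"yaw":0}]' |grep -E "pos|rot"
python3 -m inch '[{"x":0,"y":0,"z":0,"yaw":0},{"x":0,"y":0,"z":0,"yaw":0}]' |grep -E "pos|rot"
python3 go.py 542.5 -73.5 135 -93
```

```text
tcp_pos: [0.5413, -0.0706, 0.1576]
eef_rot: [179.2, 0.8, -92.8]
tcp_pos: [0.5397, -0.0708, 0.1552]
eef_rot: [178.9, 0.8, -92.9]
t=19.5 at [539.7 -70.8 155.2] yaw -92.9 w 7.9 F [ 0.1  1.  -0.5] j [12.0, 13.0, -21.0, -1.0, -57.0, -15.0]
now x 0.10 y -0.12 z 0.81 yaw 0.04
after yaw x 0.10 y -0.12 z 0.81 yaw 0.04
tool z [-0.019  0.014 -1.   ]
```

```bash

python3 -m inch '[{"x":0.1,"y":-0.13,"z":0.2,"yaw":0},{"x":0,"y":0,"z":0.2,"yaw":0},{"x":0,"y":0,"z":0.2,"yaw":0},{"x":0,"y":0,"z":0,"yaw":0},{"x":0,"y":0,"z":0,"yaw":0}]' |grep -E "pos|rot"
python3 go.py 543 -73.5 125 -93
```

```text
tcp_pos: [0.5441, -0.0744, 0.1405]
eef_rot: [179.1, 0.8, -92.9]
t=19.9 at [544.1 -74.4 140.5] yaw -92.9 w 7.8 F [-0.3  0.8 -0.4] j [12.0, 14.0, -22.0, -1.0, -55.0, -14.0]
now x -0.03 y 0.05 z 0.62 yaw 0.02
after yaw x -0.03 y 0.05 z 0.62 yaw 0.02
tool z [-0.016  0.014 -1.   ]
```

```bash

python3 -m inch '[{"x":0,"y":0.05,"z":0.2,"yaw":0},{"x":0,"y":0,"z":0.2,"yaw":0},{"x":0,"y":0,"z":0.1,"yaw":0},{"x":0,"y":0,"z":0,"yaw":0},{"x":0,"y":0,"z":0,"yaw":0}]' |grep -E "pos|for"
python3 go.py 543 -73.5 115 -93 | tail -2
for i in 1 2 ; do python3 -m inch '[{"x":0,"y":0,"z":0.1,"yaw":0},{"x":0,"y":0,"z":0.1,"yaw":0},{"x":0,"y":0,"z":0.1,"yaw":0},{"x":0,"y":0,"z":0,"yaw":0},{"x":0,"y":0,"z":0,"yaw":0}]' |grep -E "pos|for"; done
```

```text
tcp_pos: [0.5427, -0.0743, 0.1273]
contact_force: [0.8, 0.2, -0.2]
after yaw x -0.03 y -0.01 z 0.49 yaw 0.01
tool z [-0.015  0.015 -1.   ]
tcp_pos: [0.5428, -0.074, 0.1192]
contact_force: [0.7, 0.9, -0.7]
tcp_pos: [0.5427, -0.0739, 0.1109]
contact_force: [0.5, -0.4, -0.8]
```

```bash

for i in 1 2 ; do python3 -m inch '[{"x":0,"y":0,"z":0.1,"yaw":0},{"x":0,"y":0,"z":0.1,"yaw":0},{"x":0,"y":0,"z":0.1,"yaw":0},{"x":0,"y":0,"z":0,"yaw":0},{"x":0,"y":0,"z":0,"yaw":0}]' |grep -E "pos|for"; done
python3 -m inch '[{"x":0,"y":0,"z":0.1,"yaw":0},{"x":0,"y":0,"z":0,"yaw":0},{"x":0,"y":0,"z":0,"yaw":0}]' |grep -E "pos|for"
```

```text
tcp_pos: [0.5427, -0.0737, 0.1026]
contact_force: [0.1, -1.2, -1.6]
tcp_pos: [0.5425, -0.0737, 0.0943]
contact_force: [0.4, 0.3, -0.7]
tcp_pos: [0.5431, -0.0735, 0.092]
contact_force: [0.2, 0.6, -0.8]
```

```bash

python3 -m inch '[{"x":0,"y":0,"z":0.1,"yaw":0},{"x":0,"y":0,"z":0,"yaw":0},{"x":0,"y":0,"z":0,"yaw":0}]' |grep -E "pos|for"
python3 -m inch '[{"x":0,"y":0,"z":0.1,"yaw":0},{"x":0,"y":0,"z":0,"yaw":0},{"x":0,"y":0,"z":0,"yaw":0}]' |grep -E "pos|for"
python3 -m inch '[{"x":0,"y":0,"z":0,"yaw":0},{"x":0,"y":0,"z":0,"yaw":0},{"x":0,"y":0,"z":0,"yaw":0},{"x":0,"y":0,"z":0,"yaw":0},{"x":0,"y":0,"z":0,"yaw":0}]' -0.36 8|grep -E "pos|for|wid"
python3 -m inch '[{"x":0,"y":0,"z":-0.4,"yaw":0},{"x":0,"y":0,"z":-0.8,"yaw":0},{"x":0,"y":0,"z":-1,"yaw":0},{"x":0,"y":0,"z":-1,"yaw":0},{"x":0,"y":0,"z":-1,"yaw":0}]' |grep -E "pos|for|wid"
python3 go.py 406 -396 210 -124.4
```

```text
tcp_pos: [0.5431, -0.0736, 0.092]
contact_force: [0.3, 0.6, -1.3]
tcp_pos: [0.543, -0.0737, 0.0912]
contact_force: [0.3, 1.0, -1.6]
tcp_pos: [0.544, -0.0737, 0.0906]
contact_force: [0.6, 0.1, 0.0]
gripper_width: 0.0274
tcp_pos: [0.5415, -0.0757, 0.1955]
contact_force: [0.3, 0.9, -0.0]
gripper_width: 0.0283
t=23.6 at [541.5 -75.7 195.5] yaw -92.9 w 28.3 F [ 0.3  0.9 -0. ] j [12.0, 11.0, -18.0, -1.0, -62.0, -14.0]
now x 13.07 y 4.78 z -0.58 yaw 7.89
after yaw x 13.63 y -2.77 z -0.58 yaw 7.89
tool z [-0.023  0.012 -1.   ]
```

Third plate likewise.

```bash

python3 -m inch '[{"x":1,"y":0.35,"z":-0.2,"yaw":0},{"x":1,"y":0.35,"z":-0.1,"yaw":0},{"x":1,"y":0.35,"z":0,"yaw":0},{"x":1,"y":0.35,"z":0,"yaw":0},{"x":1,"y":0.35,"z":0,"yaw":0}]' 1 8 |grep -E "pos|rot"
python3 -m inch '[{"x":1,"y":0.35,"z":0,"yaw":0},{"x":1,"y":0.35,"z":0,"yaw":0},{"x":1,"y":0.35,"z":0,"yaw":0},{"x":1,"y":0.35,"z":0,"yaw":0},{"x":1,"y":0.35,"z":0,"yaw":0}]' |grep -E "pos|rot"
python3 -m inch '[{"x":1,"y":0.35,"z":0,"yaw":1},{"x":1,"y":0,"z":0,"yaw":1},{"x":0,"y":0,"z":0,"yaw":1},{"x":0,"y":0,"z":0,"yaw":1},{"x":0,"y":0,"z":0,"yaw":1}]' |grep -E "pos|rot"
python3 -m inch '[{"x":0,"y":0,"z":0,"yaw":1},{"x":0,"y":0,"z":0,"yaw":1},{"x":0,"y":0,"z":0,"yaw":0.6},{"x":0,"y":0,"z":0,"yaw":0}]' |grep -E "pos|rot"
python3 go.py 406 -397 150 -124.4
```

```text
tcp_pos: [0.4969, -0.1994, 0.2154]
eef_rot: [179.7, 0.6, -92.3]
tcp_pos: [0.4453, -0.3285, 0.2199]
eef_rot: [-180.0, 0.5, -92.2]
tcp_pos: [0.4288, -0.386, 0.2238]
eef_rot: [180.0, 0.4, -113.3]
tcp_pos: [0.4281, -0.3872, 0.227]
eef_rot: [-180.0, 0.4, -124.6]
t=25.1 at [ 428.1 -387.2  227. ] yaw -124.6 w 87.6 F [-0.7  0.4 -1.1] j [-23.0, 12.0, -13.0, -0.0, -65.0, -11.0]
now x 0.82 y 0.51 z 3.08 yaw -0.04
after yaw x 0.82 y 0.51 z 3.08 yaw -0.04
tool z [ 0.004  0.005 -1.   ]
```

```bash

python3 -m inch '[{"x":0.6,"y":0.5,"z":0.3,"yaw":0},{"x":0.2,"y":0.1,"z":0.6,"yaw":0},{"x":0,"y":0,"z":0.7,"yaw":0},{"x":0,"y":0,"z":0.6,"yaw":0},{"x":0,"y":0,"z":0.2,"yaw":0}]' |grep -E "pos|rot"
python3 -m inch '[{"x":0,"y":0,"z":0,"yaw":0},{"x":0,"y":0,"z":0,"yaw":0}]' -0.2 |grep -E "pos|rot"
python3 go.py 406 -397 98 -124.4
```

```text
tcp_pos: [0.4054, -0.3964, 0.1705]
eef_rot: [-179.5, 0.4, -124.1]
tcp_pos: [0.405, -0.3963, 0.1705]
eef_rot: [-179.6, 0.4, -123.9]
t=25.7 at [ 405.  -396.3  170.5] yaw -123.9 w 79.4 F [-0.7  0.4  0.7] j [-25.0, 13.0, -19.0, -0.0, -58.0, -9.0]
now x 0.00 y -0.05 z 2.90 yaw 0.11
after yaw x 0.00 y -0.05 z 2.90 yaw 0.11
tool z [ 0.009  0.001 -1.   ]
```

```bash

python3 -m inch '[{"x":0,"y":0.05,"z":0.7,"yaw":0},{"x":0,"y":0.05,"z":0.7,"yaw":0},{"x":0,"y":0.05,"z":0.7,"yaw":0},{"x":0,"y":0,"z":0.5,"yaw":0},{"x":0,"y":0,"z":0.1,"yaw":0}]' |grep -E "pos|for|wid"
python3 -m inch '[{"x":0,"y":0,"z":0.1,"yaw":0},{"x":0,"y":0,"z":0,"yaw":0},{"x":0,"y":0,"z":0,"yaw":0}]' |grep -E "pos|for|wid"
python3 go.py 406 -397 98 -124.4
```

```text
tcp_pos: [0.4073, -0.3965, 0.1082]
contact_force: [-0.1, 1.1, -0.6]
gripper_width: 0.0468
tcp_pos: [0.4088, -0.3972, 0.1077]
contact_force: [-0.4, -0.2, -0.3]
gripper_width: 0.0354
t=26.4 at [ 408.8 -397.2  107.7] yaw -123.6 w 35.4 F [-0.4 -0.2 -0.3] j [-25.0, 17.0, -23.0, -0.0, -49.0, -9.0]
now x 0.05 y 0.10 z 0.39 yaw 0.21
after yaw x 0.05 y 0.10 z 0.39 yaw 0.21
tool z [ 0.02  -0.006 -1.   ]
```

```bash

python3 -m inch '[{"x":0,"y":0,"z":0.25,"yaw":0.2},{"x":0,"y":0,"z":0.2,"yaw":0},{"x":0,"y":0,"z":0,"yaw":0},{"x":0,"y":0,"z":0,"yaw":0},{"x":0,"y":0,"z":0,"yaw":0}]' -1 8 |grep -E "pos|for|wid"
python3 -m inch '[{"x":0,"y":0,"z":0,"yaw":0},{"x":0,"y":0,"z":0,"yaw":0},{"x":0,"y":0,"z":0,"yaw":0},{"x":0,"y":0,"z":0,"yaw":0},{"x":0,"y":0,"z":0,"yaw":0}]' |grep -E "pos|for|wid"
for i in 1 2; do python3 -m inch '[{"x":0,"y":0,"z":-0.3,"yaw":0},{"x":0,"y":0,"z":-0.3,"yaw":0},{"x":0,"y":0,"z":-0.3,"yaw":0},{"x":0,"y":0,"z":-0.3,"yaw":0},{"x":0,"y":0,"z":-0.3,"yaw":0}]' | grep -E "pos|force|wid"; done
python3 -m inch '[{"x":0,"y":0,"z":-0.6,"yaw":0},{"x":0,"y":0,"z":-0.6,"yaw":0},{"x":0,"y":0,"z":-0.2,"yaw":0},{"x":0,"y":0,"z":0,"yaw":0},{"x":0,"y":0,"z":0,"yaw":0}]' - 20| grep -E "pos|force|wid"
python3 -m inch '[{"x":0,"y":0,"z":-0.1,"yaw":-1},{"x":0,"y":0,"z":-0.1,"yaw":-1},{"x":0,"y":0,"z":-0.1,"yaw":-1},{"x":0,"y":0,"z":-0.1,"yaw":-1},{"x":0,"y":0,"z":-0.1,"yaw":-1}]' |grep pos
python3 go.py 492 -71 215 -93
```

```text
tcp_pos: [0.4109, -0.3984, 0.0983]
contact_force: [2.2, -0.4, -0.9]
gripper_width: 0.0125
tcp_pos: [0.4131, -0.3997, 0.0993]
contact_force: [2.1, -1.6, -1.5]
gripper_width: 0.0118
tcp_pos: [0.4113, -0.3987, 0.139]
contact_force: [1.6, -0.4, -1.5]
gripper_width: 0.008
tcp_pos: [0.408, -0.3971, 0.181]
contact_force: [0.7, 0.5, -1.1]
gripper_width: 0.008
tcp_pos: [0.4067, -0.3965, 0.2202]
contact_force: [-0.6, -0.1, -1.1]
gripper_width: 0.0076
tcp_pos: [0.4042, -0.3948, 0.2278]
t=28.9 at [ 404.2 -394.8  227.8] yaw -103.8 w 8.1 F [ 0.2  0.1 -1.5] j [-25.0, 10.0, -15.0, -0.0, -64.0, 11.0]
now x -13.42 y -0.32 z 0.51 yaw -2.69
after yaw x -13.12 y -2.83 z 0.51 yaw -2.69
tool z [ 0.019 -0.004 -1.   ]
```

```bash

python3 -m inch '[{"x":0,"y":-0.5,"z":0,"yaw":-1},{"x":-1,"y":-0.5,"z":0,"yaw":-1},{"x":-1,"y":-0.5,"z":0,"yaw":-0.6},{"x":-1,"y":-0.5,"z":0,"yaw":0},{"x":-1,"y":-0.4,"z":0,"yaw":0}]' |grep pos
python3 -m inch '[{"x":-1,"y":0,"z":0,"yaw":0},{"x":-1,"y":0,"z":0,"yaw":0},{"x":-1,"y":0,"z":0,"yaw":0},{"x":-1,"y":0,"z":0,"yaw":0},{"x":-1,"y":0,"z":0,"yaw":0}]' |grep pos
python3 -m inch '[{"x":-1,"y":0,"z":0,"yaw":0},{"x":-1,"y":0,"z":0,"yaw":0},{"x":-0.4,"y":0,"z":0,"yaw":0},{"x":0,"y":0,"z":0,"yaw":0},{"x":0,"y":0,"z":0,"yaw":0}]' |grep pos
python3 go.py 492 -71 155 -93
```

```text
tcp_pos: [0.4709, -0.3025, 0.2233]
tcp_pos: [0.4769, -0.1711, 0.2169]
tcp_pos: [0.4778, -0.1044, 0.2129]
t=30.1 at [ 477.8 -104.4  212.9] yaw -92.8 w 7.7 F [ 0.4 -0.2 -1.3] j [11.0, 4.0, -24.0, -0.0, -62.0, -13.0]
now x -1.36 y -0.50 z 2.32 yaw 0.06
after yaw x -1.36 y -0.50 z 2.32 yaw 0.06
tool z [-0.004  0.001 -1.   ]
```

```bash

python3 -m inch '[{"x":-0.7,"y":-0.4,"z":0.3,"yaw":0},{"x":-0.6,"y":-0.1,"z":0.6,"yaw":0},{"x":0,"y":0,"z":0.6,"yaw":0},{"x":0,"y":0,"z":0.6,"yaw":0},{"x":0,"y":0,"z":0.2,"yaw":0}]' |grep -E "pos|rot"
python3 -m inch '[{"x":0,"y":0,"z":0,"yaw":0},{"x":0,"y":0,"z":0,"yaw":0}]' |grep -E "pos|rot"
python3 go.py 492.5 -71 135 -93
```

```text
tcp_pos: [0.4931, -0.0752, 0.1536]
eef_rot: [179.9, 0.0, -92.9]
tcp_pos: [0.4921, -0.077, 0.1521]
eef_rot: [179.7, -0.0, -93.0]
t=30.7 at [492.1 -77.  152.1] yaw -93.0 w 8.1 F [-0.8 -0.  -0.3] j [14.0, 8.0, -28.0, -0.0, -54.0, -17.0]
now x -0.24 y -0.00 z 0.69 yaw -0.00
after yaw x -0.24 y -0.00 z 0.69 yaw -0.00
tool z [-0.006 -0.    -1.   ]
```

```bash

python3 -m inch '[{"x":-0.22,"y":0,"z":0.2,"yaw":0},{"x":0,"y":0,"z":0.2,"yaw":0},{"x":0,"y":0,"z":0.2,"yaw":0},{"x":0,"y":0,"z":0,"yaw":0},{"x":0,"y":0,"z":0,"yaw":0}]' |grep -E "pos|rot"
python3 -m inch '[{"x":0,"y":0,"z":0.1,"yaw":0},{"x":0,"y":0,"z":0.1,"yaw":0},{"x":0,"y":0,"z":0.1,"yaw":0},{"x":0,"y":0,"z":0,"yaw":0},{"x":0,"y":0,"z":0,"yaw":0}]' |grep -E "pos|for"
python3 go.py 492 -71 135 -93
```

```text
tcp_pos: [0.4936, -0.0722, 0.1379]
eef_rot: [179.9, 0.0, -93.1]
tcp_pos: [0.494, -0.072, 0.1303]
contact_force: [-0.4, 0.4, -1.2]
t=31.6 at [494.  -72.  130.3] yaw -93.1 w 7.6 F [-0.4  0.4 -1.2] j [14.0, 10.0, -30.0, -0.0, -51.0, -17.0]
now x -0.04 y 0.08 z -0.19 yaw -0.02
after yaw x -0.04 y 0.08 z -0.19 yaw -0.02
tool z [-0.001  0.    -1.   ]
```

```bash

python3 -m inch '[{"x":0,"y":0.09,"z":0.1,"yaw":0},{"x":0,"y":0,"z":0.1,"yaw":0},{"x":0,"y":0,"z":0,"yaw":0},{"x":0,"y":0,"z":0,"yaw":0}]' |grep -E "pos|for"
for i in 1 2 3; do python3 -m inch '[{"x":0,"y":0,"z":0.1,"yaw":0},{"x":0,"y":0,"z":0.1,"yaw":0},{"x":0,"y":0,"z":0.1,"yaw":0},{"x":0,"y":0,"z":0,"yaw":0},{"x":0,"y":0,"z":0,"yaw":0}]' |grep -E "pos|for"; done
```

```text
tcp_pos: [0.4915, -0.0719, 0.1248]
contact_force: [-0.7, 0.2, -0.8]
tcp_pos: [0.4915, -0.0719, 0.1165]
contact_force: [-0.1, -0.5, -1.1]
tcp_pos: [0.4916, -0.0719, 0.1081]
contact_force: [-0.1, -0.2, -1.6]
tcp_pos: [0.4916, -0.0719, 0.0998]
contact_force: [1.4, -0.7, -1.1]
```

```bash

for i in 1 2; do python3 -m inch '[{"x":0,"y":0,"z":0.1,"yaw":0},{"x":0,"y":0,"z":0.1,"yaw":0},{"x":0,"y":0,"z":0,"yaw":0},{"x":0,"y":0,"z":0,"yaw":0}]' |grep -E "pos|for"; done
python3 -m inch '[{"x":0,"y":0,"z":0,"yaw":0},{"x":0,"y":0,"z":0,"yaw":0},{"x":0,"y":0,"z":0,"yaw":0},{"x":0,"y":0,"z":0,"yaw":0},{"x":0,"y":0,"z":0,"yaw":0}]' -0.36 8|grep -E "pos|for|wid"
python3 -m inch '[{"x":0,"y":0,"z":-0.4,"yaw":0},{"x":0,"y":0,"z":-0.8,"yaw":0},{"x":0,"y":0,"z":-1,"yaw":0},{"x":0,"y":0,"z":-1,"yaw":0},{"x":0,"y":0,"z":-1,"yaw":0}]' |grep -E "pos|for|wid"
python3 go.py 454 254 150 -201
```

```text
tcp_pos: [0.4917, -0.0719, 0.0943]
contact_force: [-0.6, -0.2, -0.7]
tcp_pos: [0.4924, -0.072, 0.0896]
contact_force: [-0.9, -0.2, 0.5]
tcp_pos: [0.4926, -0.0719, 0.0895]
contact_force: [-1.2, 1.0, -0.2]
gripper_width: 0.0272
tcp_pos: [0.4886, -0.0726, 0.1952]
contact_force: [0.8, 0.1, -0.6]
gripper_width: 0.0282
t=34.6 at [488.6 -72.6 195.2] yaw -93.1 w 28.2 F [ 0.8  0.1 -0.6] j [14.0, 6.0, -25.0, -0.0, -60.0, -17.0]
now x -12.97 y 2.09 z 1.81 yaw 26.98
after yaw x 5.97 y 11.70 z 1.81 yaw 26.98
tool z [-0.011 -0.002 -1.   ]
```

Plates are in. Re-look at rack and bolts.

```bash
cat > bolts.py <<'E'
from h import *
def bolts(x0=.36,x1=.60,y0=.20,y1=.42,save=None):
    V=[]
    for n in('top','scene'):
        p,_=cap(n); o=ortho(n,p,x0,x1,y0,y1,.009); V.append(o)
        m=(cv2.cvtColor(o,cv2.COLOR_RGB2HSV)[...,1]<(75 if n=='top' else 60)).astype(np.uint8)
        m=cv2.morphologyEx(m,cv2.MORPH_OPEN,np.ones((9,9)))
        k,l,s,_=cv2.connectedComponentsWithStats(m)
        for i in range(1,k):
            if s[i,4]<1500: continue
            v,u=np.nonzero(l==i); Q=np.c_[x1-v*.0005,y1-u*.0005]*1000
            c=Q.mean(0);w,e=np.linalg.eigh(np.cov(Q.T));a=e[:,1]*np.sign(e[0,1]);t=(Q-c)@a;h=(Q-c)@e[:,0]
            wd=[np.ptp(h[(t>q)&(t<q+8)]) for q in(t.min()+1,-4,t.max()-9)]
            mid=c+a*(np.percentile(t,99.5)+np.percentile(t,.5))/2
            # shank centreline
            sel=(t>-25)&(t<35); b=np.polyfit(t[sel],h[sel],1)
            print(n,'mid',np.round(mid,1),'len',round(np.ptp(t)),'yaw',round(np.degrees(np.arctan2(a[1],a[0])),1),'widths head/mid/tip',np.round(wd))
    if save: cv2.imwrite(f'pics/{save}.png',np.hstack(V)[:,:,::-1])
if __name__=='__main__': bolts(save=sys.argv[1] if len(sys.argv)>1 else None)
E
python3 bolts.py; python3 - <<'E'
from h import *
a,_=cap('scene');b,_=cap('top')
cv2.imwrite('pics/p3.png',np.hstack([cv2.resize(q[y:y+190,x:x+240,::-1],None,fx=1.66,fy=1.66,interpolation=cv2.INTER_CUBIC) for q,x,y in((a,220,130),(b,110,100))]))
E
```

```text
top mid [585.6 270.7] len 32 yaw -73.6 widths head/mid/tip [18. 21. 23.]
top mid [506.6 293.6] len 207 yaw -25.1 widths head/mid/tip [ 20. 112.  25.]
top mid [402.  228.8] len 88 yaw 12.5 widths head/mid/tip [41. 45. 21.]
top mid [373.6 258.5] len 38 yaw -38.1 widths head/mid/tip [12. 21. 18.]
scene mid [458.2 332.5] len 110 yaw 10.6 widths head/mid/tip [21. 14. 12.]
```

View pics/p3.png

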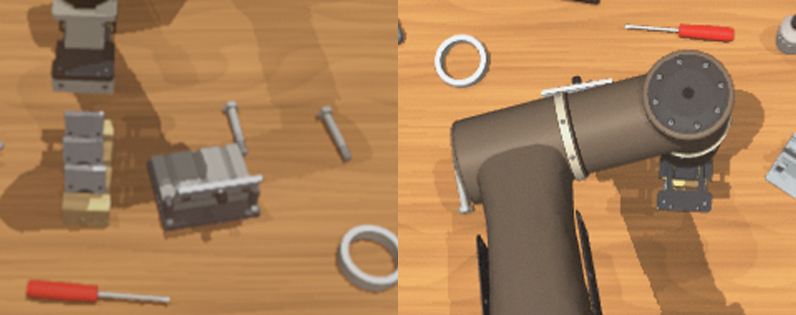

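Scene shows all three plates standing in their slots (crop (85,123), (85,150), (85,180)); bolt 1 has been knocked toward the jig (now scene px ≈ (362,205)); bolt 2 is where it was. Turn the gripper, then re-measure.

```bash

for i in 1 2 3; do python3 -m inch '[{"x":0,"y":0,"z":-0.2,"yaw":-1},{"x":0,"y":0,"z":-0.2,"yaw":-1},{"x":0,"y":0,"z":-0.2,"yaw":-1},{"x":0,"y":0,"z":-0.2,"yaw":-1},{"x":0,"y":0,"z":-0.2,"yaw":-1}]' |grep -E "pos"; done
python3 - <<'E'
import bolts,h
bolts.bolts(.36,.56,.13,.42,'b1')
E
python3 go.py 454 254 150 -20
```

```text
tcp_pos: [0.4853, -0.0727, 0.2159]
tcp_pos: [0.4822, -0.073, 0.237]
tcp_pos: [0.4794, -0.0732, 0.2579]
top mid [484.4 270.3] len 263 yaw 69.9 widths head/mid/tip [ 25. 194.  21.]
top mid [464.7 175.6] len 44 yaw 28.0 widths head/mid/tip [16. 20. 21.]
top mid [435.6 185.3] len 31 yaw 2.4 widths head/mid/tip [18. 20. 13.]
top mid [416.1 172.3] len 64 yaw -19.5 widths head/mid/tip [10. 13. 17.]
scene mid [476.9 161.8] len 171 yaw -4.5 widths head/mid/tip [18. 50. 63.]
scene mid [458.2 332.5] len 110 yaw 10.6 widths head/mid/tip [21. 14. 12.]
t=36.2 at [479.9 -73.2 258.4] yaw -30.6 w 27.9 F [-0.1 -0.4 -0.4] j [14.0, 3.0, -19.0, -0.0, -70.0, 45.0]
now x -7.55 y -10.74 z 4.34 yaw -2.65
after yaw x -5.45 y -11.95 z 4.34 yaw -2.65
tool z [-0.039 -0.004 -0.999]
```

View pics/b1.png

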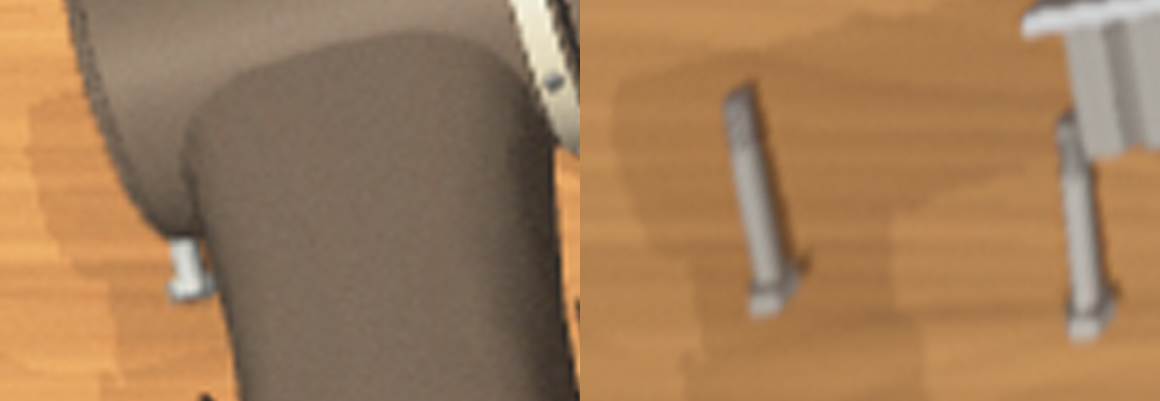

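Bolt 1 now lies along the jig's side, head ≈ (0.398, 0.166), tip ≈ (0.502, 0.176), yaw ≈ 5°. Bolt 2 unchanged. Go for bolt 1, gripping at its balance point.

```bash

python3 -m inch '[{"x":0,"y":0,"z":0,"yaw":-1},{"x":0,"y":0,"z":0,"yaw":-1},{"x":0,"y":0,"z":0,"yaw":-1},{"x":0,"y":0,"z":0,"yaw":-1},{"x":0,"y":0,"z":0,"yaw":-1}]' |grep -E "pos"
python3 -m inch '[{"x":0,"y":-1,"z":0,"yaw":-1},{"x":0,"y":-1,"z":0,"yaw":-1},{"x":0,"y":-1,"z":0,"yaw":-1},{"x":-0.4,"y":-1,"z":0,"yaw":-0.7},{"x":-0.4,"y":-1,"z":0,"yaw":0}]' |grep -E "pos"
python3 -m inch '[{"x":0,"y":-1,"z":0.2,"yaw":0},{"x":0,"y":-1,"z":0.5,"yaw":0},{"x":0,"y":-1,"z":0.5,"yaw":0},{"x":0,"y":-0.5,"z":0.5,"yaw":0},{"x":0,"y":0,"z":0.2,"yaw":0}]' -0.1 |grep -E "pos"
python3 go.py 447 170.5 80 5.5
```

```text
tcp_pos: [0.4776, -0.0733, 0.254]
tcp_pos: [0.4624, 0.0504, 0.2485]
tcp_pos: [0.4506, 0.1441, 0.197]
t=37.4 at [450.6 144.1 197. ] yaw 3.1 w 39.1 F [-0.3 -0.2  0.8] j [40.0, 5.0, -24.0, -2.0, -63.0, 54.0]
now x -0.09 y -1.06 z 4.68 yaw -0.61
after yaw x -0.04 y -1.07 z 4.68 yaw -0.61
tool z [-0.057 -0.008 -0.998]
```

```bash

python3 -m inch '[{"x":0,"y":-0.6,"z":0.3,"yaw":-0.6},{"x":0,"y":-0.4,"z":0.8,"yaw":0},{"x":0,"y":0,"z":1,"yaw":0},{"x":0,"y":0,"z":1,"yaw":0},{"x":0,"y":0,"z":0.5,"yaw":0}]' |grep -E "pos"
python3 -m inch '[{"x":0,"y":0,"z":0,"yaw":0},{"x":0,"y":0,"z":0,"yaw":0}]' |grep -E "pos"
python3 go.py 447 170.5 50 5.5
python3 - <<'E'
from h import *
a,_=cap('scene');b,_=cap('top')
cv2.imwrite('pics/p4.png',np.hstack([cv2.resize(q[y:y+130,x:x+130,::-1],None,fx=3,fy=3,interpolation=cv2.INTER_CUBIC) for q,x,y in((a,295,130),(b,130,120))]))
E
```

```text
tcp_pos: [0.443, 0.1686, 0.1029]
tcp_pos: [0.4408, 0.1661, 0.0995]
t=38.0 at [440.8 166.1  99.5] yaw 4.8 w 39.3 F [-0.5  0.4 -0.7] j [43.0, 12.0, -31.0, -2.0, -50.0, 53.0]
now x 0.26 y -0.16 z 1.98 yaw -0.18
after yaw x 0.26 y -0.15 z 1.98 yaw -0.18
tool z [-0.062 -0.013 -0.998]
```

View pics/p4.png

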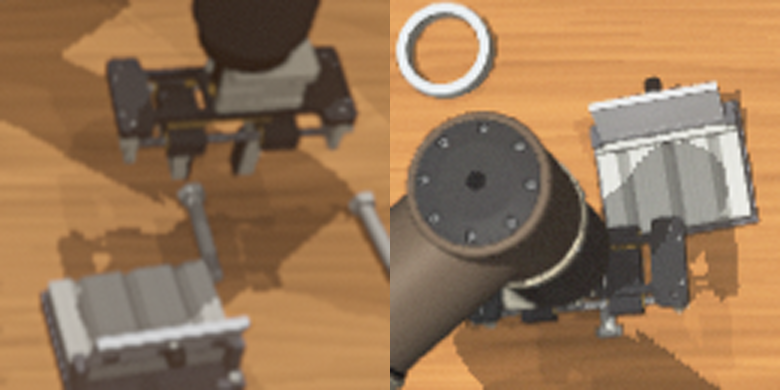

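```bash

python3 -m inch '[{"x":0.26,"y":-0.15,"z":0.4,"yaw":-0.15},{"x":0,"y":0,"z":0.5,"yaw":0},{"x":0,"y":0,"z":0.5,"yaw":0},{"x":0,"y":0,"z":0.2,"yaw":0},{"x":0,"y":0,"z":0,"yaw":0}]' |grep -E "pos|for"
python3 -m inch '[{"x":0,"y":0,"z":0,"yaw":0}]' |grep -E "pos|for"
python3 go.py 447 170.5 17 5.5
```

```text
tcp_pos: [0.4503, 0.1734, 0.0622]
contact_force: [-0.4, 0.5, 0.9]
tcp_pos: [0.4507, 0.1736, 0.0624]
contact_force: [-0.6, -0.2, -0.9]
t=38.6 at [450.7 173.6  62.4] yaw 5.4 w 39.6 F [-0.6 -0.2 -0.9] j [43.0, 15.0, -33.0, -3.0, -44.0, 54.0]
now x -0.16 y 0.11 z 1.82 yaw -0.01
after yaw x -0.16 y 0.11 z 1.82 yaw -0.01
tool z [-0.052 -0.005 -0.999]
```

```bash

python3 -m inch '[{"x":-0.16,"y":0.11,"z":0.4,"yaw":0},{"x":0,"y":0,"z":0.4,"yaw":0},{"x":0,"y":0,"z":0.3,"yaw":0},{"x":0,"y":0,"z":0.1,"yaw":0},{"x":0,"y":0,"z":0,"yaw":0}]' |grep -E "pos|for"
python3 -m inch '[{"x":0,"y":0,"z":0.1,"yaw":0},{"x":0,"y":0,"z":0.05,"yaw":0},{"x":0,"y":0,"z":0,"yaw":0},{"x":0,"y":0,"z":0,"yaw":0}]' |grep -E "pos|for"
python3 go.py 447 170.5 17 5.5
```

```text
tcp_pos: [0.448, 0.1721, 0.0336]
contact_force: [0.7, -0.0, 0.3]
tcp_pos: [0.4486, 0.1727, 0.03]
contact_force: [0.0, -0.8, 0.0]
t=39.4 at [448.6 172.7  30. ] yaw 5.5 w 39.4 F [ 0.  -0.8  0. ] j [43.0, 18.0, -35.0, -3.0, -39.0, 55.0]
now x -0.07 y 0.08 z 0.52 yaw 0.01
after yaw x -0.07 y 0.08 z 0.52 yaw 0.01
tool z [-0.046 -0.002 -0.999]
```

```bash

python3 -m inch '[{"x":-0.05,"y":0.08,"z":0.25,"yaw":0},{"x":0,"y":0,"z":0.25,"yaw":0},{"x":0,"y":0,"z":0.05,"yaw":0},{"x":0,"y":0,"z":0,"yaw":0}]' |grep -E "pos|for"
python3 -m inch '[{"x":0,"y":0,"z":0,"yaw":0},{"x":0,"y":0,"z":0,"yaw":0},{"x":0,"y":0,"z":0,"yaw":0},{"x":0,"y":0,"z":0,"yaw":0},{"x":0,"y":0,"z":0,"yaw":0}]' -1 10 |grep -E "pos|for|wid"
python3 -m inch '[{"x":0,"y":0,"z":0,"yaw":0},{"x":0,"y":0,"z":0,"yaw":0},{"x":0,"y":0,"z":0,"yaw":0}]' -1 20 |grep -E "pos|for|wid"
python3 go.py 447 170.5 17 5.5
```

```text
tcp_pos: [0.447, 0.1706, 0.0155]
contact_force: [0.2, -0.3, 0.0]
tcp_pos: [0.447, 0.1705, 0.0153]
contact_force: [-0.5, 0.8, -0.8]
gripper_width: 0.0135
tcp_pos: [0.4469, 0.1707, 0.0153]
contact_force: [0.3, -0.1, -2.2]
gripper_width: 0.0133
t=40.4 at [446.9 170.7  15.3] yaw 5.5 w 13.3 F [ 0.3 -0.1 -2.2] j [43.0, 19.0, -36.0, -3.0, -37.0, 55.0]
now x 0.00 y 0.01 z -0.07 yaw 0.01
after yaw x 0.00 y 0.01 z -0.07 yaw 0.01
tool z [-0.046 -0.001 -0.999]
```

```bash

python3 -m inch '[{"x":0,"y":0,"z":0,"yaw":0},{"x":0,"y":0,"z":0,"yaw":0},{"x":0,"y":0,"z":-0.1,"yaw":0},{"x":0,"y":0,"z":-0.05,"yaw":0},{"x":0,"y":0,"z":0,"yaw":0}]' -0.5 10 |grep -E "pos|wid"
python3 -m inch '[{"x":0,"y":0,"z":0,"yaw":0},{"x":0,"y":0,"z":0,"yaw":0},{"x":0,"y":0,"z":0,"yaw":0},{"x":0,"y":0,"z":0,"yaw":0},{"x":0,"y":0,"z":0,"yaw":0}]' -1 20 |grep -E "pos|for|wid"
python3 go.py 447 170.5 18 5.5
for i in 1 2; do python3 -m inch '[{"x":0,"y":0,"z":-0.4,"yaw":0},{"x":0,"y":0,"z":-0.4,"yaw":0},{"x":0,"y":0,"z":-0.3,"yaw":0},{"x":0,"y":0,"z":0,"yaw":0},{"x":0,"y":0,"z":0,"yaw":0}]' |grep -E "pos|for|wid"; done
python3 go.py 524 139 90 10
```

```text
tcp_pos: [0.4473, 0.1707, 0.0197]
gripper_width: 0.0217
tcp_pos: [0.4475, 0.1708, 0.02]
contact_force: [-0.7, 0.7, 0.5]
gripper_width: 0.0132
t=41.2 at [447.5 170.8  20. ] yaw 5.5 w 13.2 F [-0.7  0.7  0.5] j [43.0, 19.0, -36.0, -3.0, -38.0, 55.0]
now x -0.02 y 0.01 z 0.08 yaw 0.01
after yaw x -0.02 y 0.01 z 0.08 yaw 0.01
tool z [-0.045 -0.    -0.999]
tcp_pos: [0.4481, 0.1705, 0.0485]
contact_force: [-0.2, -1.0, -1.1]
gripper_width: 0.013
tcp_pos: [0.4489, 0.1701, 0.0769]
contact_force: [-0.4, -0.2, -1.0]
gripper_width: 0.0132
t=42.0 at [448.9 170.1  76.9] yaw 5.5 w 13.2 F [-0.4 -0.2 -1. ] j [43.0, 14.0, -32.0, -2.0, -46.0, 54.0]
now x 2.87 y 1.53 z -0.52 yaw -1.13
after yaw x 2.74 y 1.75 z -0.52 yaw -1.13
tool z [-0.047 -0.001 -0.999]
```

```bash
python3 - <<'E'
from h import *
ex=np.array([np.cos(np.radians(10)),np.sin(np.radians(10))]);ey=np.array([-ex[1],ex[0]]);o0=np.array([.543,.1005])
for n in('top','scene'):
    p=np.load(n+'0.npz')['p']; g=cv2.cvtColor(ortho(n,p,.45,.65,.0,.2,.030),cv2.COLOR_RGB2GRAY).astype(np.float32)
    for xs in((-32,-24),(-18,-10),(-4,4)):
        ys=np.arange(-70,70.1,.5)
        pr=0
        for x in np.arange(xs[0],xs[1]):
            P=o0+ex*x/1000+ey*ys[:,None]/1000
            pr=pr+cv2.remap(g,((.2-P[:,1])/.0005).astype(np.float32)[None],((.65-P[:,0])/.0005).astype(np.float32)[None],cv2.INTER_LINEAR)[0]
        out=[]
        for c in(-45,0,45):
            s=abs(ys-c)<16; q=pr[s];t=q<(q.min()+np.percentile(q,90))/2; out.append(round(ys[s][t].mean(),1))
        print(n,xs,'groove y in jig',out)
    # front edge
    xx=np.arange(-70,-10,.5)
    for y in(-22,22):
        P=o0+ex*xx[:,None]/1000+ey*y/1000
        q=cv2.remap(g,((.2-P[:,1])/.0005).astype(np.float32)[None],((.65-P[:,0])/.0005).astype(np.float32)[None],cv2.INTER_LINEAR)[0]
        d=np.gradient(cv2.GaussianBlur(q[None],(9,1),2)[0]); print(n,'front edge at',xx[d.argmax()])
a,_=cap('scene');b,_=cap('top')
cv2.imwrite('pics/p5.png',np.hstack([cv2.resize(q[y:y+130,x:x+130,::-1],None,fx=3,fy=3,interpolation=cv2.INTER_CUBIC) for q,x,y in((a,295,130),(b,130,120))]))
E
```

```text
top (-32, -24) groove y in jig [np.float64(-44.8), np.float64(0.5), np.float64(45.0)]
top (-18, -10) groove y in jig [np.float64(-45.8), np.float64(-0.2), np.float64(45.0)]
top (-4, 4) groove y in jig [np.float64(-45.5), np.float64(-0.5), np.float64(44.5)]
top front edge at -38.5
top front edge at -38.5
scene (-32, -24) groove y in jig [np.float64(-45.5), np.float64(-0.8), np.float64(44.0)]
scene (-18, -10) groove y in jig [np.float64(-45.8), np.float64(-1.0), np.float64(44.2)]
scene (-4, 4) groove y in jig [np.float64(-46.0), np.float64(-0.5), np.float64(44.0)]
scene front edge at -37.5
scene front edge at -36.0
```

View pics/p5.png

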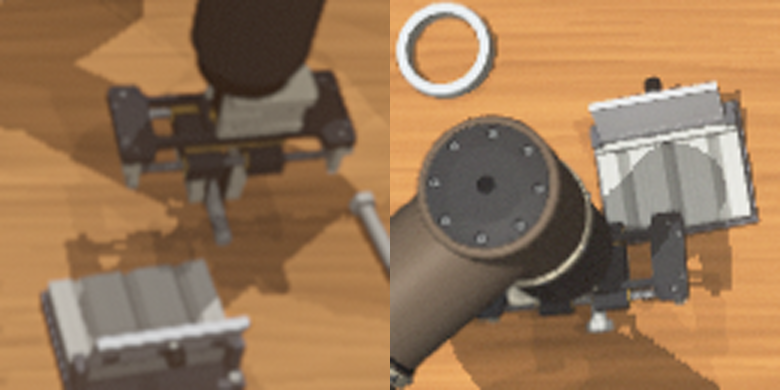

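Groove lines match the jig pose to within 1 mm (yaw 10°, origin ≈ (0.545, 0.100)); the bolt hangs level in the jaws. Carry it over the +45 groove.

```bash

python3 -m inch '[{"x":0.5,"y":0.3,"z":0,"yaw":-1},{"x":0.8,"y":0.5,"z":0,"yaw":0},{"x":0.8,"y":0.4,"z":0,"yaw":0},{"x":0.1,"y":0,"z":0,"yaw":0},{"x":0,"y":0,"z":0,"yaw":0}]' |grep -E "pos"
python3 -m inch '[{"x":0,"y":0,"z":0,"yaw":0},{"x":0,"y":0,"z":0,"yaw":0}]' |grep -E "pos"
python3 go.py 518 141.2 55 10
```

```text
tcp_pos: [0.5081, 0.1474, 0.0716]
tcp_pos: [0.5071, 0.1469, 0.0704]
t=42.7 at [507.1 146.9  70.4] yaw 9.7 w 13.3 F [ 0.2  0.1 -1.1] j [36.0, 18.0, -27.0, -2.0, -48.0, 65.0]
now x 0.39 y 0.30 z 0.62 yaw -0.07
after yaw x 0.39 y 0.30 z 0.62 yaw -0.07
tool z [-0.052 -0.004 -0.999]
```

```bash

python3 -m inch '[{"x":0.35,"y":0.28,"z":0.1,"yaw":-0.1},{"x":0,"y":0,"z":0.2,"yaw":0},{"x":0,"y":0,"z":0.15,"yaw":0},{"x":0,"y":0,"z":0,"yaw":0},{"x":0,"y":0,"z":0,"yaw":0}]' |grep -E "pos"
python3 -m inch '[{"x":0,"y":0,"z":0,"yaw":0}]' |grep -E "pos"
python3 go.py 518 141.2 45 10
```

```text
tcp_pos: [0.5129, 0.1422, 0.0577]
tcp_pos: [0.5123, 0.1423, 0.0576]
t=43.2 at [512.3 142.3  57.6] yaw 10.2 w 13.3 F [-0.2 -0.4 -0.4] j [35.0, 20.0, -27.0, -2.0, -46.0, 66.0]
now x 0.21 y 0.08 z 0.51 yaw 0.05
after yaw x 0.22 y 0.08 z 0.51 yaw 0.05
tool z [-0.054 -0.005 -0.999]
```

```bash

python3 -m inch '[{"x":0.25,"y":0.09,"z":0.1,"yaw":0},{"x":0,"y":0,"z":0.1,"yaw":0},{"x":0,"y":0,"z":0.1,"yaw":0},{"x":0,"y":0,"z":0,"yaw":0},{"x":0,"y":0,"z":0,"yaw":0}]' |grep -E "pos|for"
python3 -m inch '[{"x":0,"y":0,"z":0,"yaw":0}]' |grep -E "pos|for"
python3 go.py 519.5 141.4 43.5 10
```

```text
tcp_pos: [0.5191, 0.1417, 0.0496]
contact_force: [-0.2, 0.1, -0.3]
tcp_pos: [0.519, 0.1416, 0.0494]
contact_force: [-0.5, 0.8, -1.1]
t=43.7 at [519.  141.6  49.4] yaw 10.2 w 13.2 F [-0.5  0.8 -1.1] j [35.0, 21.0, -26.0, -2.0, -45.0, 67.0]
now x 0.02 y 0.01 z 0.24 yaw 0.06
after yaw x 0.02 y 0.01 z 0.24 yaw 0.06
tool z [-0.054 -0.004 -0.999]
```

```bash

python3 -m inch '[{"x":0,"y":0,"z":0.1,"yaw":0},{"x":0,"y":0,"z":0.05,"yaw":0},{"x":0,"y":0,"z":0,"yaw":0},{"x":0,"y":0,"z":0,"yaw":0}]' |grep -E "pos|for"
python3 -m inch '[{"x":0,"y":0,"z":0.05,"yaw":0},{"x":0,"y":0,"z":0,"yaw":0},{"x":0,"y":0,"z":0,"yaw":0}]' |grep -E "pos|for"
python3 -m inch '[{"x":0,"y":0,"z":0.05,"yaw":0},{"x":0,"y":0,"z":0,"yaw":0},{"x":0,"y":0,"z":0,"yaw":0}]' |grep -E "pos|for"
```

```text
tcp_pos: [0.5189, 0.1416, 0.0457]
contact_force: [-0.7, 0.6, -1.0]
tcp_pos: [0.519, 0.1417, 0.045]
contact_force: [-0.4, -0.7, 0.3]
tcp_pos: [0.519, 0.142, 0.0447]
contact_force: [-0.4, -0.4, 1.4]
```

Contact made. Release, lift, look.

```bash

python3 -m inch '[{"x":0,"y":0,"z":0,"yaw":0},{"x":0,"y":0,"z":0,"yaw":0},{"x":0,"y":0,"z":0,"yaw":0},{"x":0,"y":0,"z":0,"yaw":0},{"x":0,"y":0,"z":0,"yaw":0}]' -0.45 10 |grep -E "pos|for|wid"
python3 -m inch '[{"x":0,"y":0,"z":-0.4,"yaw":0},{"x":0,"y":0,"z":-0.6,"yaw":0},{"x":0,"y":0,"z":-0.7,"yaw":0},{"x":-1,"y":0,"z":-0.2,"yaw":0},{"x":-1,"y":0,"z":0,"yaw":0}]' |grep -E "pos|for|wid"
python3 -m inch '[{"x":-1,"y":0,"z":0,"yaw":0},{"x":-1,"y":0,"z":0,"yaw":0},{"x":-0.4,"y":0,"z":0,"yaw":0},{"x":0,"y":0,"z":0,"yaw":0},{"x":0,"y":0,"z":0,"yaw":0}]' -1 10 |grep -E "pos|for|wid"
python3 go.py 460 130 60 10
python3 - <<'E'
from h import *
import bolts
a,_=cap('scene');b,_=cap('top')
cv2.imwrite('pics/p6.png',np.hstack([cv2.resize(q[y:y+130,x:x+130,::-1],None,fx=3,fy=3,interpolation=cv2.INTER_CUBIC) for q,x,y in((a,295,150),(b,130,120))]))
bolts.bolts(.38,.56,.28,.42)
E
```

```text
tcp_pos: [0.5194, 0.1421, 0.0443]
contact_force: [-0.5, 0.2, 0.4]
gripper_width: 0.024
tcp_pos: [0.4753, 0.1339, 0.0972]
contact_force: [-0.5, -0.3, 0.7]
gripper_width: 0.0239
tcp_pos: [0.4123, 0.1223, 0.1049]
contact_force: [0.2, 0.0, 1.2]
gripper_width: 0.0011
t=45.8 at [412.3 122.3 104.9] yaw 10.3 w 1.1 F [0.2 0.  1.2] j [41.0, 7.0, -37.0, -2.0, -49.0, 61.0]
now x 1.93 y 0.04 z 1.79 yaw 0.08
after yaw x 1.93 y 0.03 z 1.79 yaw 0.08
tool z [-0.047 -0.001 -0.999]
top mid [438.2 326. ] len 214 yaw -43.7 widths head/mid/tip [ 18. 104.  12.]
scene mid [458.4 332.4] len 110 yaw 10.5 widths head/mid/tip [21. 14. 13.]
```

View pics/p6.png

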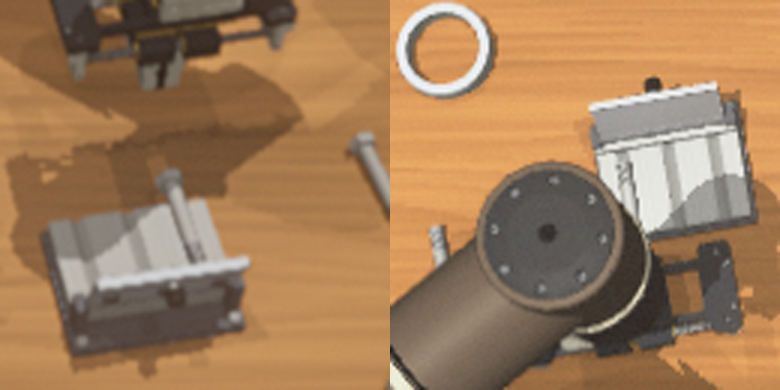

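Bolt 1 is seated in the +45 groove, tip short of the stop. Now push its head with the closed fingers.

```bash

python3 go.py 451 129.5 36 10 | sed -n 3p
python3 -m inch '[{"x":0.5,"y":0,"z":0.5,"yaw":0.1},{"x":0.5,"y":0,"z":0.7,"yaw":0},{"x":0.3,"y":0,"z":0.7,"yaw":0},{"x":0,"y":0,"z":0.4,"yaw":0},{"x":0,"y":0,"z":0.1,"yaw":0}]' |grep -E "pos|for"
python3 -m inch '[{"x":0,"y":0,"z":0,"yaw":0},{"x":0,"y":0,"z":0,"yaw":0}]' |grep -E "pos|for|wid"
python3 go.py 454.5 129.9 36 10
```

```text
after yaw x 1.55 y -0.02 z 2.72 yaw 0.06
tcp_pos: [0.448, 0.1296, 0.0402]
contact_force: [0.4, -0.7, 0.0]
tcp_pos: [0.4482, 0.1291, 0.0388]
contact_force: [-0.3, -0.0, 0.8]
gripper_width: 0.0007
t=46.6 at [448.2 129.1  38.8] yaw 9.7 w 0.7 F [-0.3 -0.   0.8] j [39.0, 16.0, -36.0, -2.0, -40.0, 63.0]
now x 0.25 y 0.01 z 0.11 yaw -0.07
after yaw x 0.25 y 0.01 z 0.11 yaw -0.07
tool z [-0.048 -0.003 -0.999]
```

```bash

python3 -m inch '[{"x":0.2,"y":0,"z":0.05,"yaw":0},{"x":0.2,"y":0,"z":0.05,"yaw":0},{"x":0.15,"y":0,"z":0,"yaw":0},{"x":0.1,"y":0,"z":0,"yaw":0},{"x":0,"y":0,"z":0,"yaw":0}]' |grep -E "pos|for"
for i in 1 2 3; do python3 -m inch '[{"x":0.1,"y":0,"z":-0.01,"yaw":0},{"x":0.1,"y":0,"z":-0.01,"yaw":0},{"x":0,"y":0,"z":0,"yaw":0}]' |grep -E "pos|for"; done
```

```text
tcp_pos: [0.4667, 0.1328, 0.0373]
contact_force: [-0.8, -0.8, -0.5]
tcp_pos: [0.472, 0.1336, 0.0381]
contact_force: [-0.1, -0.4, 0.5]
tcp_pos: [0.4741, 0.1334, 0.0379]
contact_force: [0.2, 0.2, 0.4]
tcp_pos: [0.4741, 0.1327, 0.0372]
contact_force: [0.3, -0.0, -0.9]
```

```bash

for i in 1 2; do python3 -m inch '[{"x":0.15,"y":0,"z":-0.02,"yaw":0},{"x":0.15,"y":0,"z":-0.02,"yaw":0},{"x":0.2,"y":0,"z":-0.02,"yaw":0}]' |grep -E "pos|for"; done
python3 -m inch '[{"x":-0.3,"y":0,"z":0,"yaw":0},{"x":-0.5,"y":0,"z":-0.3,"yaw":0},{"x":-0.5,"y":0,"z":-0.6,"yaw":0},{"x":0,"y":0,"z":-1,"yaw":0},{"x":0,"y":0,"z":-0.6,"yaw":0}]' |grep -E "pos|for"
python3 go.py 450 328 110 15
```

```text
tcp_pos: [0.4749, 0.1313, 0.0361]
contact_force: [-24.5, 5.6, 14.4]
tcp_pos: [0.4749, 0.1304, 0.0353]
contact_force: [-25.2, 8.0, 20.3]
tcp_pos: [0.448, 0.1257, 0.1001]
contact_force: [0.4, 1.5, -0.5]
t=48.7 at [448.  125.7 100.1] yaw 9.3 w 0.1 F [ 0.4  1.5 -0.5] j [38.0, 13.0, -30.0, -3.0, -53.0, 64.0]
now x 1.38 y -7.97 z -0.40 yaw -1.43
after yaw x 2.17 y -7.80 z -0.40 yaw -1.43
tool z [-0.109 -0.023 -0.994]
```

Stalls at 25 N at exactly the expected home position. Now bolt 2 (yaw ≈ 9°, balance point ≈ (0.4555, 0.3305)).

```bash

python3 -m inch '[{"x":0,"y":-1,"z":0,"yaw":0},{"x":0,"y":-1,"z":0,"yaw":0},{"x":0,"y":-1,"z":0,"yaw":0},{"x":0,"y":-1,"z":0,"yaw":0},{"x":0,"y":-1,"z":0,"yaw":0}]' -0.1 10 |grep -E "pos"
python3 -m inch '[{"x":0,"y":-1,"z":0,"yaw":0},{"x":0,"y":-1,"z":0,"yaw":0},{"x":0,"y":-0.7,"z":0,"yaw":0},{"x":0,"y":0,"z":0,"yaw":0},{"x":0,"y":0,"z":0,"yaw":0}]' |grep -E "pos"
python3 go.py 455.5 330.5 60 9
python3 - <<'E'
from h import *
a,_=cap('scene');b,_=cap('top')
cv2.imwrite('pics/p7.png',np.hstack([cv2.resize(q[y:y+130,x:x+130,::-1],None,fx=3,fy=3,interpolation=cv2.INTER_CUBIC) for q,x,y in((a,350,130),(b,90,130))]))
E
```

```text
tcp_pos: [0.4334, 0.253, 0.1067]
tcp_pos: [0.4248, 0.3297, 0.1085]
t=49.5 at [424.8 329.7 108.5] yaw 9.3 w 39.4 F [0.2 0.2 0.7] j [56.0, 17.0, -21.0, -5.0, -55.0, 46.0]
now x 1.22 y 0.17 z 1.94 yaw 0.08
after yaw x 1.22 y 0.16 z 1.94 yaw 0.08
tool z [-0.087 -0.008 -0.996]
```

View pics/p7.png

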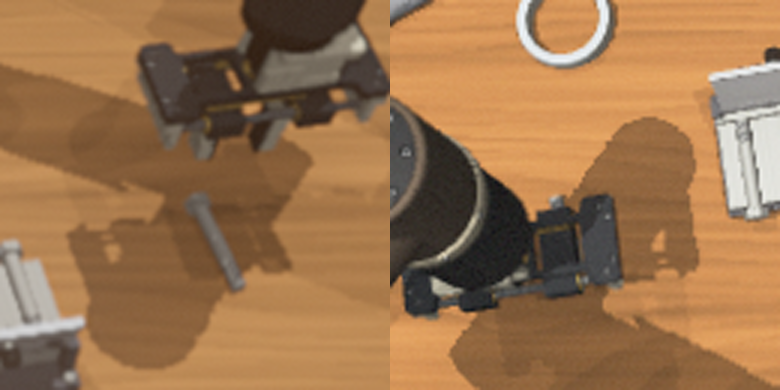

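```bash

python3 - <<'E'
from h import *
p=np.load('top0.npz')['p']; q,_=cap('scene')
for n,im in(('top',p),('scene',q)):
    hsv=cv2.cvtColor(im,cv2.COLOR_RGB2HSV)
    for z,x in((.0095,.43),(.0095,.45),(.009,.47),(.008,.49)):
        o=ortho(n,im,x-.003,x+.003,.29,.38,z); s=cv2.cvtColor(o,cv2.COLOR_RGB2HSV)[...,1].astype(float).mean(0)
        ys=380-np.arange(len(s))*.5; b=np.median(s); w=np.clip(b*.75-s,0,None); print(n,x,'axis y',round((w*ys).sum()/w.sum(),1),'width',(w>0).sum()*.5)
E
python3 -m inch '[{"x":0.6,"y":0,"z":0.2,"yaw":0},{"x":0.5,"y":0,"z":0.3,"yaw":0},{"x":0.1,"y":0,"z":0.4,"yaw":0},{"x":0,"y":0,"z":0.2,"yaw":0},{"x":0,"y":0,"z":0,"yaw":0}]' |grep -E "pos"
python3 go.py 455.5 330.5 40 9
```

```text
top 0.43 axis y 326.5 width 17.0
top 0.45 axis y 330.7 width 17.0
top 0.47 axis y 335.0 width 16.5
top 0.49 axis y 339.2 width 16.0
scene 0.43 axis y 325.3 width 23.0
scene 0.45 axis y 330.5 width 18.0
scene 0.47 axis y 334.8 width 18.0
scene 0.49 axis y 339.0 width 17.0
tcp_pos: [0.454, 0.3292, 0.0766]
t=50.1 at [454.  329.2  76.6] yaw 8.9 w 39.2 F [-0.5  0.7  0.8] j [53.0, 21.0, -20.0, -5.0, -52.0, 49.0]
now x 0.07 y -0.04 z 1.47 yaw -0.01
after yaw x 0.07 y -0.04 z 1.47 yaw -0.01
tool z [-0.087 -0.007 -0.996]
```

```bash

python3 -m inch '[{"x":0.07,"y":-0.1,"z":0.4,"yaw":-0.75},{"x":0,"y":0,"z":0.5,"yaw":0},{"x":0,"y":0,"z":0.4,"yaw":0},{"x":0,"y":0,"z":0.1,"yaw":0},{"x":0,"y":0,"z":0,"yaw":0}]' |grep -E "pos"
python3 -m inch '[{"x":0,"y":0,"z":0,"yaw":0},{"x":0,"y":0,"z":0,"yaw":0}]' |grep -E "pos"
python3 go.py 455.5 331.8 18 12
```

```text
tcp_pos: [0.4511, 0.3295, 0.0394]
tcp_pos: [0.4509, 0.3294, 0.0397]
t=50.6 at [450.9 329.4  39.7] yaw 11.9 w 39.5 F [-0.2 -0.8  0.3] j [54.0, 24.0, -22.0, -5.0, -48.0, 52.0]
now x 0.20 y -0.06 z 0.87 yaw -0.02
after yaw x 0.20 y -0.06 z 0.87 yaw -0.02
tool z [-0.089 -0.009 -0.996]
```

```bash

python3 -m inch '[{"x":0.25,"y":-0.06,"z":0.3,"yaw":0},{"x":0,"y":0,"z":0.3,"yaw":0},{"x":0,"y":0,"z":0.15,"yaw":0},{"x":0,"y":0,"z":0,"yaw":0},{"x":0,"y":0,"z":0,"yaw":0}]' |grep -E "pos|for"
python3 go.py 455.5 331.8 17.5 12
```

```text
tcp_pos: [0.4563, 0.3332, 0.02]
contact_force: [0.3, -0.7, -0.1]
t=51.1 at [456.3 333.2  20. ] yaw 11.9 w 39.4 F [ 0.3 -0.7 -0.1] j [53.0, 26.0, -22.0, -5.0, -46.0, 52.0]
now x -0.04 y 0.05 z 0.10 yaw -0.01
after yaw x -0.04 y 0.05 z 0.10 yaw -0.01
tool z [-0.087 -0.007 -0.996]
```

```bash

python3 -m inch '[{"x":0,"y":0.05,"z":0.1,"yaw":0},{"x":0,"y":0,"z":0,"yaw":0},{"x":0,"y":0,"z":0,"yaw":0},{"x":0,"y":0,"z":0,"yaw":0},{"x":0,"y":0,"z":0,"yaw":0}]' -1 10 |grep -E "pos|for|wid"
python3 -m inch '[{"x":0,"y":0,"z":0,"yaw":0},{"x":0,"y":0,"z":0,"yaw":0},{"x":0,"y":0,"z":0,"yaw":0}]' -1 25 |grep -E "pos|for|wid"
for i in 1 2; do python3 -m inch '[{"x":0,"y":0,"z":-0.4,"yaw":0},{"x":0,"y":0,"z":-0.5,"yaw":0},{"x":0,"y":0,"z":-0.5,"yaw":0},{"x":0,"y":0,"z":-0.2,"yaw":0},{"x":0,"y":0,"z":0,"yaw":0}]' |grep -E "pos|for|wid"; done
python3 go.py 535 52.5 95 10
```

```text
tcp_pos: [0.4564, 0.3319, 0.0173]
contact_force: [-0.2, 0.5, -0.5]
gripper_width: 0.0137
tcp_pos: [0.4563, 0.3318, 0.0174]
contact_force: [-0.6, 0.4, -1.3]
gripper_width: 0.0126
tcp_pos: [0.4594, 0.3314, 0.0599]
contact_force: [0.1, -0.2, -2.1]
gripper_width: 0.0135
tcp_pos: [0.4625, 0.331, 0.1022]
contact_force: [-0.2, 0.5, -1.8]
gripper_width: 0.0129
t=52.6 at [462.5 331.  102.2] yaw 11.9 w 12.9 F [-0.2  0.5 -1.8] j [53.0, 20.0, -17.0, -5.0, -56.0, 52.0]
now x 0.54 y 11.50 z 0.29 yaw 0.48
after yaw x 0.92 y 11.47 z 0.29 yaw 0.48
tool z [-0.09  -0.01  -0.996]
```

Held. The −45 groove would bring the gripper body against the standing plates, so use the middle groove.

```bash

python3 -m inch '[{"x":0.3,"y":1,"z":0,"yaw":0.2},{"x":0.3,"y":1,"z":0,"yaw":0.2},{"x":0.3,"y":1,"z":0,"yaw":0},{"x":0.3,"y":1,"z":0,"yaw":0},{"x":0.3,"y":1,"z":0,"yaw":0}]' |grep -E "pos"
python3 -m inch '[{"x":0,"y":1,"z":0,"yaw":0},{"x":0,"y":1,"z":0,"yaw":0},{"x":0,"y":0.7,"z":0,"yaw":0},{"x":0,"y":0.3,"z":0,"yaw":0},{"x":0,"y":0,"z":0,"yaw":0}]' |grep -E "pos"
python3 -m inch '[{"x":0,"y":0,"z":0,"yaw":0}]' |grep -E "pos|rot"
python3 go.py 524 96.6 65 10
```

```text
tcp_pos: [0.5222, 0.2158, 0.0965]
tcp_pos: [0.5357, 0.1336, 0.092]
tcp_pos: [0.5355, 0.1333, 0.0916]
eef_rot: [-179.7, 5.6, 10.3]
t=53.5 at [535.5 133.3  91.6] yaw 10.3 w 12.8 F [ 0.5  0.6 -1.6] j [33.0, 20.0, -20.0, -3.0, -55.0, 69.0]
now x -0.72 y 1.36 z 1.06 yaw 0.07
after yaw x -0.71 y 1.37 z 1.06 yaw 0.07
tool z [-0.096 -0.012 -0.995]
```

```bash

python3 -m inch '[{"x":-0.7,"y":0.5,"z":0,"yaw":0},{"x":0,"y":0.5,"z":0.2,"yaw":0},{"x":0,"y":0.3,"z":0.3,"yaw":0},{"x":0,"y":0,"z":0.2,"yaw":0},{"x":0,"y":0,"z":0,"yaw":0}]' |grep -E "pos"
python3 -m inch '[{"x":0,"y":0,"z":0,"yaw":0}]' |grep -E "pos|for"
python3 go.py 525 96.8 55 10
```

```text
tcp_pos: [0.5224, 0.1007, 0.0739]
tcp_pos: [0.5224, 0.1012, 0.0734]
contact_force: [-0.9, 0.3, -1.6]
t=54.0 at [522.4 101.2  73.4] yaw 10.5 w 13.1 F [-0.9  0.3 -1.6] j [30.0, 20.0, -24.0, -3.0, -52.0, 72.0]
now x 0.07 y 0.19 z 0.73 yaw 0.13
after yaw x 0.07 y 0.19 z 0.73 yaw 0.13
tool z [-0.096 -0.012 -0.995]
```

```bash

python3 -m inch '[{"x":0.07,"y":0.18,"z":0.2,"yaw":0.12},{"x":0,"y":0,"z":0.3,"yaw":0},{"x":0,"y":0,"z":0.2,"yaw":0},{"x":0,"y":0,"z":0,"yaw":0},{"x":0,"y":0,"z":0,"yaw":0}]' |grep -E "pos"
python3 -m inch '[{"x":0,"y":0,"z":0,"yaw":0}]' |grep -E "pos|for"
python3 go.py 525 96.8 48 10
```

```text
tcp_pos: [0.5241, 0.0983, 0.0534]
tcp_pos: [0.524, 0.0983, 0.0531]
contact_force: [-0.1, 0.2, -2.7]
t=54.5 at [524.   98.3  53.1] yaw 10.1 w 13.1 F [-0.1  0.2 -2.7] j [30.0, 21.0, -25.0, -3.0, -49.0, 72.0]
now x 0.03 y 0.07 z 0.20 yaw 0.02
after yaw x 0.03 y 0.07 z 0.20 yaw 0.02
tool z [-0.096 -0.012 -0.995]
```

```bash

python3 -m inch '[{"x":0,"y":0.06,"z":0.1,"yaw":0},{"x":0,"y":0,"z":0.1,"yaw":0},{"x":0,"y":0,"z":0.05,"yaw":0},{"x":0,"y":0,"z":0,"yaw":0}]' |grep -E "pos|for"
python3 -m inch '[{"x":0,"y":0,"z":0.08,"yaw":0},{"x":0,"y":0,"z":0,"yaw":0},{"x":0,"y":0,"z":0,"yaw":0}]' |grep -E "pos|for"
python3 go.py 525 96.8 43 10
```

```text
tcp_pos: [0.524, 0.0969, 0.0468]
contact_force: [0.5, 0.0, -1.2]
tcp_pos: [0.5239, 0.0968, 0.0448]
contact_force: [0.6, 0.2, -1.5]
t=55.1 at [523.9  96.8  44.8] yaw 10.1 w 12.6 F [ 0.6  0.2 -1.5] j [30.0, 22.0, -25.0, -3.0, -48.0, 72.0]
now x 0.04 y 0.01 z 0.07 yaw 0.02
after yaw x 0.04 y 0.01 z 0.07 yaw 0.02
tool z [-0.095 -0.011 -0.995]
```

```bash

python3 -m inch '[{"x":0,"y":0,"z":0.06,"yaw":0},{"x":0,"y":0,"z":0,"yaw":0},{"x":0,"y":0,"z":0,"yaw":0}]' |grep -E "pos|for"
python3 -m inch '[{"x":0,"y":0,"z":0,"yaw":0},{"x":0,"y":0,"z":0,"yaw":0},{"x":0,"y":0,"z":0,"yaw":0},{"x":0,"y":0,"z":0,"yaw":0},{"x":0,"y":0,"z":0,"yaw":0}]' -0.5 10 |grep -E "pos|for|wid"
python3 -m inch '[{"x":0,"y":0,"z":-0.4,"yaw":0},{"x":0,"y":0,"z":-0.6,"yaw":0},{"x":0,"y":0,"z":-0.7,"yaw":0},{"x":-1,"y":0,"z":-0.2,"yaw":0},{"x":-1,"y":0,"z":0,"yaw":0}]' |grep -E "pos|for|wid"
python3 -m inch '[{"x":-1,"y":0,"z":0,"yaw":0},{"x":-1,"y":0,"z":0,"yaw":0},{"x":-0.4,"y":0,"z":0,"yaw":0},{"x":0,"y":0,"z":0,"yaw":0},{"x":0,"y":0,"z":0,"yaw":0}]' -1 10 |grep -E "pos|for|wid"
python3 go.py 455 84 37 10
python3 - <<'E'
from h import *
a,_=cap('scene');b,_=cap('top')
cv2.imwrite('pics/p8.png',np.hstack([cv2.resize(q[y:y+130,x:x+130,::-1],None,fx=3,fy=3,interpolation=cv2.INTER_CUBIC) for q,x,y in((a,290,150),(b,150,120))]))
E
```

```text
tcp_pos: [0.524, 0.097, 0.0435]
contact_force: [-0.6, -0.4, -0.3]
tcp_pos: [0.5247, 0.0972, 0.0442]
contact_force: [-0.3, -0.3, -0.0]
gripper_width: 0.0216
tcp_pos: [0.4829, 0.0894, 0.0994]
contact_force: [-0.6, 0.2, -1.0]
gripper_width: 0.0215
tcp_pos: [0.4201, 0.078, 0.1102]
contact_force: [0.6, 0.2, -0.1]
gripper_width: 0.0007
t=56.6 at [420.1  78.  110.2] yaw 10.2 w 0.7 F [ 0.6  0.2 -0.1] j [35.0, 8.0, -34.0, -3.0, -52.0, 67.0]
now x 1.41 y 0.01 z 2.93 yaw 0.04
after yaw x 1.41 y 0.01 z 2.93 yaw 0.04
tool z [-0.088 -0.009 -0.996]
```

View pics/p8.png

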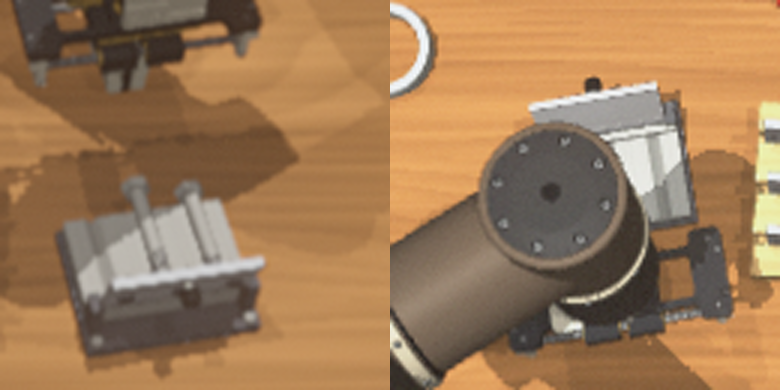

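```bash

python3 -m inch '[{"x":0.4,"y":0,"z":0.5,"yaw":0},{"x":0.4,"y":0,"z":0.7,"yaw":0},{"x":0.3,"y":0,"z":0.8,"yaw":0},{"x":0,"y":0,"z":0.5,"yaw":0},{"x":0,"y":0,"z":0.1,"yaw":0}]' |grep -E "pos|for"
python3 -m inch '[{"x":0,"y":0,"z":0,"yaw":0},{"x":0,"y":0,"z":0,"yaw":0}]' |grep -E "pos|for|wid"
python3 go.py 461 85.4 38 10
```

```text
tcp_pos: [0.4497, 0.0849, 0.0412]
contact_force: [-0.1, -1.1, -0.7]
tcp_pos: [0.4504, 0.0847, 0.04]
contact_force: [-0.4, 1.1, -0.3]
gripper_width: 0.0007
t=57.2 at [450.4  84.7  40. ] yaw 10.1 w 0.7 F [-0.4  1.1 -0.3] j [33.0, 17.0, -35.0, -3.0, -43.0, 69.0]
now x 0.42 y 0.05 z 0.08 yaw 0.03
after yaw x 0.42 y 0.05 z 0.08 yaw 0.03
tool z [-0.085 -0.01  -0.996]
```

```bash

python3 -m inch '[{"x":0.3,"y":0.05,"z":0.02,"yaw":0},{"x":0.3,"y":0,"z":0,"yaw":0},{"x":0.15,"y":0,"z":0,"yaw":0},{"x":0,"y":0,"z":0,"yaw":0}]' |grep -E "pos|for"
for i in 1 2 3; do python3 -m inch '[{"x":0.15,"y":0,"z":-0.02,"yaw":0},{"x":0.1,"y":0,"z":-0.02,"yaw":0}]' |grep -E "pos|for"; done
python3 go.py 482 89.1 38 10|head -1
```

```text
tcp_pos: [0.4724, 0.0876, 0.0398]
contact_force: [0.1, -0.5, -0.6]
tcp_pos: [0.4787, 0.0886, 0.0407]
contact_force: [-0.9, -0.6, -0.2]
tcp_pos: [0.4824, 0.0887, 0.0409]
contact_force: [-12.5, 2.4, 5.5]
tcp_pos: [0.4823, 0.0884, 0.0405]
contact_force: [-8.5, 3.8, 6.6]
t=58.1 at [482.3  88.4  40.5] yaw 9.9 w 0.4 F [-8.5  3.8  6.6] j [31.0, 19.0, -30.0, -3.0, -46.0, 71.0]
```

```bash

python3 -m inch '[{"x":0.2,"y":0,"z":-0.02,"yaw":0},{"x":0.2,"y":0,"z":-0.02,"yaw":0}]' |grep -E "pos|for"
python3 -m inch '[{"x":-0.3,"y":0,"z":0,"yaw":0},{"x":-0.5,"y":0,"z":-0.1,"yaw":0},{"x":-0.5,"y":0,"z":-0.5,"yaw":0},{"x":0,"y":0,"z":-1,"yaw":0},{"x":0,"y":0,"z":-1,"yaw":0}]' |grep -E "pos|for"
python3 -m inch '[{"x":-0.5,"y":0,"z":-1,"yaw":0},{"x":-0.5,"y":0,"z":-1,"yaw":0},{"x":-0.3,"y":0,"z":-1,"yaw":0},{"x":0,"y":0,"z":-0.5,"yaw":0},{"x":0,"y":0,"z":0,"yaw":0}]' |grep -E "pos|for"
python3 go.py 680 90 190 10
python3 - <<'E'
from h import *
a,da=cap('scene');b,db=cap('top')
W=cloud('scene',da)
ex=np.array([np.cos(np.radians(10)),np.sin(np.radians(10))]);ey=np.array([-ex[1],ex[0]]);o0=np.array([.545,.1002])
J=np.dstack([(W[...,:2]-o0)@ex,(W[...,:2]-o0)@ey,W[...,2]])*1000
m=(abs(J[...,1])<60)&(J[...,0]>50)&(J[...,0]<110)&(J[...,2]>60)&(J[...,2]<125)
Q=J[m];print('leaf pts',len(Q),'x',np.percentile(Q[:,0],[5,50,95]),'z',np.percentile(Q[:,2],[5,50,95]),'y',np.percentile(Q[:,1],[2,98]))
for y in(0,45):
    m=(abs(J[...,1]-y)<5)&(J[...,0]>-75)&(J[...,0]<-35)&(J[...,2]>36)&(J[...,2]<50);print('head',y,np.round(np.percentile(J[m][:,0],[3,97]),1) if m.any() else None,m.sum())
cv2.imwrite('pics/p9.png',np.hstack([cv2.resize(q[y:y+130,x:x+130,::-1],None,fx=3,fy=3,interpolation=cv2.INTER_CUBIC) for q,x,y in((a,280,150),(b,150,120))]))
E
```

```text
tcp_pos: [0.4826, 0.088, 0.0399]
contact_force: [-19.7, 4.1, 16.1]
tcp_pos: [0.4528, 0.0817, 0.1067]
contact_force: [0.8, 0.9, 0.7]
tcp_pos: [0.4325, 0.078, 0.2089]
contact_force: [0.5, -0.2, -1.1]
t=59.1 at [432.5  78.  208.9] yaw 9.9 w -0.1 F [ 0.5 -0.2 -1.1] j [33.0, 3.0, -24.0, -3.0, -68.0, 68.0]
now x 9.84 y 1.22 z 0.76 yaw -0.03
after yaw x 9.83 y 1.25 z 0.76 yaw -0.03
tool z [-0.113 -0.015 -0.994]
leaf pts 390 x [70.59704693 77.68427929 92.44489196] z [ 66.85069264  95.1943732  104.32314311] y [-57.39686733  56.6249718 ]
head 0 [-52.3 -37.5] 21
head 45 [-49.7 -36.2] 21
```

View pics/p9.png

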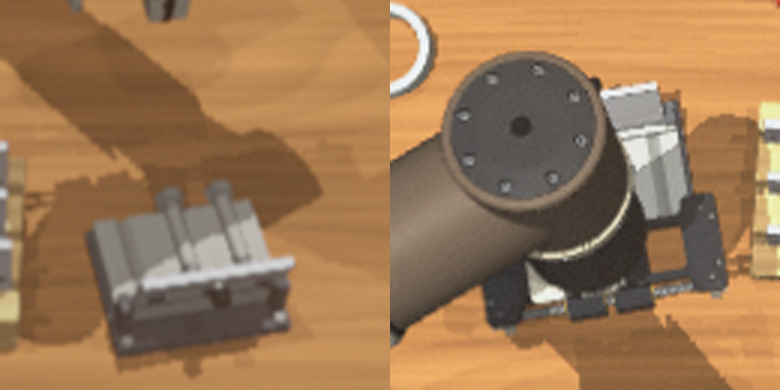

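Both heads level at the open end (crop (168,195), (218,190)), bolts home. Go over and behind the leaf, beside its knob (jig y ≈ +36).

```bash

python3 go.py 657 156.5 200 10 | sed -n 3p
python3 -m inch '[{"x":1,"y":-0.2,"z":0,"yaw":0},{"x":1,"y":-0.2,"z":0,"yaw":0},{"x":1,"y":-0.2,"z":0,"yaw":0},{"x":1,"y":-0.2,"z":0,"yaw":0},{"x":1,"y":-0.2,"z":0,"yaw":0}]' |grep -E "pos|rot"
python3 -m inch '[{"x":1,"y":-0.2,"z":0,"yaw":0},{"x":1,"y":-0.2,"z":0,"yaw":0},{"x":1,"y":-0.2,"z":0,"yaw":0},{"x":0.6,"y":0,"z":0,"yaw":0},{"x":0,"y":0,"z":0,"yaw":0}]' |grep -E "pos|rot"
python3 go.py 657 156.5 100 10
```

```text
after yaw x 9.43 y -1.54 z 0.26 yaw -0.04
tcp_pos: [0.5475, 0.1227, 0.1878]
eef_rot: [-179.7, 6.9, 9.8]
tcp_pos: [0.6369, 0.1539, 0.1635]
eef_rot: [-179.9, 7.6, 9.7]
t=60.0 at [636.9 153.9 163.5] yaw 9.7 w 0.9 F [-1.2 -0.3  0.1] j [29.0, 26.0, 0.0, -3.0, -71.0, 72.0]
now x 0.81 y 0.03 z 2.54 yaw -0.07
after yaw x 0.81 y 0.04 z 2.54 yaw -0.07
tool z [-0.131 -0.022 -0.991]
```

```bash

python3 -m inch '[{"x":0.7,"y":0,"z":-0.1,"yaw":0},{"x":0.6,"y":0,"z":0,"yaw":0},{"x":0.1,"y":0,"z":0.3,"yaw":0},{"x":0,"y":0,"z":0.4,"yaw":0},{"x":0,"y":0,"z":0,"yaw":0}]' |grep -E "pos|rot"
python3 -m inch '[{"x":0,"y":0,"z":0.4,"yaw":0},{"x":0,"y":0,"z":0.5,"yaw":0},{"x":0,"y":0,"z":0.3,"yaw":0},{"x":0,"y":0,"z":0,"yaw":0},{"x":0,"y":0,"z":0,"yaw":0}]' |grep -E "pos|rot|for"
python3 go.py 657 156.5 98 10
```

```text
tcp_pos: [0.6657, 0.1582, 0.1324]
eef_rot: [179.9, 8.4, 9.6]
tcp_pos: [0.6565, 0.1563, 0.0987]
eef_rot: [179.9, 8.6, 9.6]
contact_force: [0.5, 0.1, 0.5]
t=60.9 at [656.5 156.3  98.7] yaw 9.6 w 0.4 F [0.5 0.1 0.5] j [28.0, 31.0, -0.0, -3.0, -67.0, 73.0]
now x 0.02 y -0.00 z 0.03 yaw -0.10
after yaw x 0.02 y -0.00 z 0.03 yaw -0.10
tool z [-0.148 -0.027 -0.989]
```

```bash

for i in 1 2 3; do python3 -m inch '[{"x":-0.25,"y":0,"z":0.04,"yaw":0},{"x":-0.25,"y":0,"z":0.04,"yaw":0},{"x":-0.25,"y":0,"z":0.04,"yaw":0}]' |grep -E "pos|for"; done
python3 go.py 607.6 147.7 102 10
```

```text
tcp_pos: [0.6373, 0.1531, 0.0994]
contact_force: [0.6, -0.0, 0.2]
tcp_pos: [0.6188, 0.1503, 0.1019]
contact_force: [2.8, 1.1, 2.2]
tcp_pos: [0.5999, 0.1472, 0.1033]
contact_force: [3.8, -0.0, -1.7]
t=61.6 at [599.9 147.2 103.3] yaw 9.7 w 0.4 F [ 3.8 -0.  -1.7] j [30.0, 26.0, -9.0, -3.0, -63.0, 71.0]
now x 0.31 y 0.03 z 0.05 yaw -0.08
after yaw x 0.31 y 0.03 z 0.05 yaw -0.08
tool z [-0.134 -0.023 -0.991]
```

```bash

python3 -m inch '[{"x":-0.2,"y":0,"z":0.09,"yaw":0},{"x":-0.2,"y":0,"z":0.09,"yaw":0},{"x":-0.2,"y":0,"z":0.09,"yaw":0}]' |grep -E "pos|for"
python3 -m inch '[{"x":-0.16,"y":0,"z":0.17,"yaw":0},{"x":-0.16,"y":0,"z":0.17,"yaw":0},{"x":-0.16,"y":0,"z":0.17,"yaw":0}]' |grep -E "pos|for"
python3 go.py 567 140 83 10
```

```text
tcp_pos: [0.5826, 0.1443, 0.0987]
contact_force: [2.6, 0.7, -0.2]
tcp_pos: [0.5672, 0.1418, 0.0869]
contact_force: [2.1, 0.4, 0.2]
t=62.1 at [567.2 141.8  86.9] yaw 9.7 w 0.8 F [2.1 0.4 0.2] j [31.0, 24.0, -14.0, -3.0, -59.0, 70.0]
now x -0.02 y 0.07 z 0.16 yaw -0.07
after yaw x -0.02 y 0.07 z 0.16 yaw -0.07
tool z [-0.134 -0.023 -0.991]
```

```bash

python3 -m inch '[{"x":-0.08,"y":0,"z":0.2,"yaw":0},{"x":-0.06,"y":0,"z":0.2,"yaw":0},{"x":-0.04,"y":0,"z":0.2,"yaw":0}]' |grep -E "pos|for"
python3 -m inch '[{"x":0,"y":0,"z":0.15,"yaw":0},{"x":0,"y":0,"z":0.1,"yaw":0}]' |grep -E "pos|for"
for i in 1 2 3; do python3 -m inch '[{"x":0,"y":0,"z":0.1,"yaw":0},{"x":0,"y":0,"z":0.05,"yaw":0}]' |grep -E "pos|for"; done
```

```text
tcp_pos: [0.5586, 0.1402, 0.071]
contact_force: [3.0, 0.2, 1.4]
tcp_pos: [0.5567, 0.1399, 0.0632]
contact_force: [1.2, 1.4, 2.5]
tcp_pos: [0.5568, 0.1399, 0.0616]
contact_force: [-5.3, 0.9, 21.0]
tcp_pos: [0.5567, 0.1399, 0.0619]
contact_force: [-2.7, 1.3, 9.4]
tcp_pos: [0.5567, 0.14, 0.0619]
contact_force: [-3.2, -0.1, 11.3]
```

Leaf resists at TCP z ≈ 62 mm with up to 21 N: shut on its stop. Lift away and check.

```bash

python3 -m inch '[{"x":0,"y":0,"z":0.12,"yaw":0},{"x":0,"y":0,"z":0.12,"yaw":0}]' |grep -E "pos|for"
python3 -m inch '[{"x":0,"y":0,"z":-0.5,"yaw":0},{"x":0,"y":0,"z":-1,"yaw":0},{"x":0,"y":0,"z":-1,"yaw":0},{"x":0,"y":0,"z":-1,"yaw":0},{"x":0,"y":0,"z":-1,"yaw":0}]' |grep -E "pos|for"
for i in 1 2; do python3 -m inch '[{"x":-1,"y":-0.7,"z":-0.2,"yaw":0},{"x":-1,"y":-0.7,"z":-0.2,"yaw":0},{"x":-0.5,"y":-1,"z":-0.2,"yaw":0},{"x":0,"y":-1,"z":0,"yaw":0},{"x":0,"y":-1,"z":0,"yaw":0}]' |grep -E "pos|for"; done
python3 - <<'E'
from h import *
a,da=cap('scene');b,db=cap('top')
W=cloud('scene',da)
ex=np.array([np.cos(np.radians(10)),np.sin(np.radians(10))]);ey=np.array([-ex[1],ex[0]]);o0=np.array([.545,.1002])
J=np.dstack([(W[...,:2]-o0)@ex,(W[...,:2]-o0)@ey,W[...,2]])*1000
for lo,hi in((0,12),(15,27),(30,45)):
    m=(abs(J[...,1])<55)&(abs(J[...,1])>15)&(J[...,0]>lo)&(J[...,0]<hi)&(J[...,2]>35);print('leaf z at x',lo,hi,np.round(np.median(J[m][:,2]),1))
for y in(0,45):
    m=(abs(J[...,1]-y)<5)&(J[...,0]>-75)&(J[...,0]<-30)&(J[...,2]>36);print('head',y,np.round(np.percentile(J[m][:,0],[3,97]),1),m.sum())
cv2.imwrite('pics/p10.png',np.vstack([cv2.resize(a[140:290,120:470,::-1],None,fx=2.2,fy=2.2,interpolation=cv2.INTER_CUBIC),cv2.resize(b[80:200,120:470,::-1],None,fx=2.2,fy=2.2)]))
E
```

```text
tcp_pos: [0.5568, 0.1399, 0.0614]
contact_force: [-8.7, 1.3, 31.7]
tcp_pos: [0.5668, 0.1409, 0.1709]
contact_force: [-0.1, 0.0, -0.1]
tcp_pos: [0.4885, 0.2379, 0.1994]
contact_force: [-0.3, 0.8, -0.4]
tcp_pos: [0.4053, 0.3393, 0.2214]
contact_force: [0.5, -0.3, 0.3]
leaf z at x 0 12 48.9
leaf z at x 15 27 49.1
leaf z at x 30 45 49.4
head 0 [-51.5 -32.1] 25
head 45 [-49.9 -31.1] 25
```

View pics/p10.png

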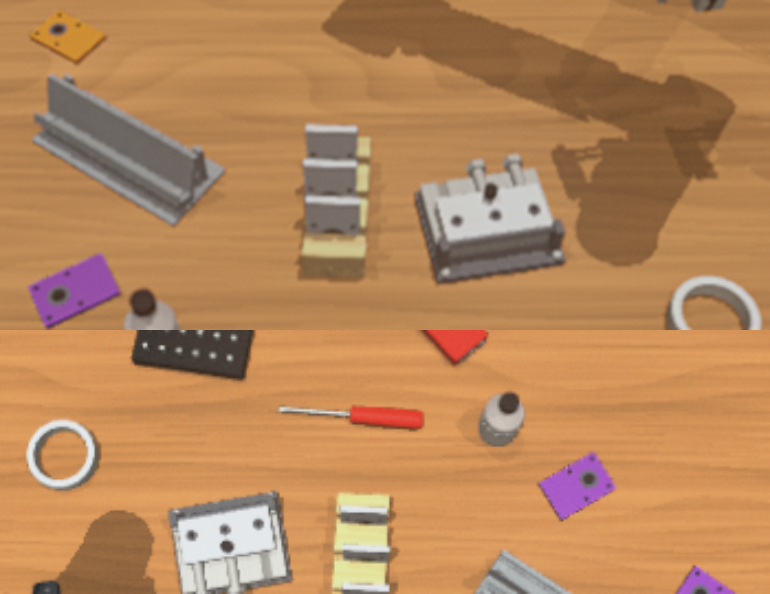

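Leaf level (top reads ≈ 49 mm at three stations, should be 50), both bolts under it, three plates upright in the slots, tape/screwdriver/bottle untouched. Hand in.

```bash
python3 -c "
from plant import r
print(r.get_state()['time_s']); print(r.close_job())"
```

```text
64.5333
the job is handed in; nothing more can be done
None
```

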